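# Zero the shaker's dials and load the sample jars

### The job

Turn both dials of the bench shaker until their pointers stand exactly at the zero marks, and only then lift the clear lid back until it rests on its stop. Stand all the sample jars from the paper pad upright on the floor of the shaking chamber, then lower the lid until it is fully closed; move the lid gently onto its stop and shut, leave the dials at zero and do not disturb the wash bottle, tube rack and timer.

Things in the scene. Friction and masses are not known exactly. Their poses are not given: they have to be found in the camera images.
- speed_dial (a joint): speed dial, rad: 0 = pointer exactly at the zero mark (the one long broad white mark beside the dial, on the shaker's +x side), growing clockwise seen from above. It turns on past zero both ways (stops at -0.6 and 4.3), so set it by the pointer, not by a stop. Friction 0.04 N m: it stays where left. Starts between 1.5 and 3.1.
- speed_dial_grip (a point): centre of the speed dial's round black knob, 39 mm across, 30 tall over the deck; this point is on its vertical axis, 13 mm below its top. A white pointer line on the top runs from the axis along this point's own +x to the rim. It is the dial nearer to the robot; the timer dial stands 90 mm beyond it.
- timer_dial (a joint): timer dial, rad: 0 = pointer exactly at the zero mark (the one long broad white mark beside the dial, on the shaker's +x side), growing clockwise seen from above. It turns on past zero both ways (stops at -0.6 and 4.3), so set it by the pointer, not by a stop. Friction 0.04 N m: it stays where left. Starts between 1.5 and 3.1.
- timer_dial_grip (a point): centre of the timer dial's round black knob, 39 mm across, 30 tall over the deck; this point is on its vertical axis, 13 mm below its top. A white pointer line on the top runs from the axis along this point's own +x to the rim. It is the dial farther from the robot.
- lid (a joint): angle of the clear lid, rad: 0 = closed, flat on the chamber; 1.65 = open on its back stop, just past upright: the plate (242 mm wide) then stands 160 mm, with the bar 195 mm, above the deck along the hinge; keep the arm off it. A stiff friction hinge (0.32 N m) keeps it at any angle; some 3 N at the bar moves it. It starts closed; ease it the last 0.2 rad onto its stop and shut (bar well under 0.25 m/s).
- lid_bar (a point): middle of the lid's round steel pull bar, 12 mm thick, 100 long, parallel to the hinge, 36 mm out from the lid's front edge. Lid closed: at z = 91 mm, a 29 mm gap to the shaker's front face, nothing under it. It can be pinched from above across its thickness and rolls between the fingers as the lid swings. Axes are the lid's, y along the bar.
- lid_hinge (a point): point on the lid's hinge axis, level in y with the bar's middle, 85 mm above the bench at the far side of the chamber. Axes are the shaker's, y along the hinge; it does not move with the lid. In these axes the closed bar is at (-190, 0, +6) mm; opening takes the bar up and back over the hinge.
- chamber (a point): centre of the shaking chamber's flat floor, z = 43 mm. Axes: x away from the robot, y left, z up. The chamber is a recess 130 (x) by 230 (y), 42 deep, in the cream housing (180 x 380 x 85 tall, flat deck level with the chamber's rim; fixed). The dials stand on the deck right of the chamber, 188 mm from its centre in y. Four jars fit in a row along y at 56 mm pitch.
- jar1_mid (a point): centre, half-way up, of a squat amber glass sample jar with a black screw cap: 44 mm across, 36 tall, 60 g; z is its own upright axis. The jars are all alike and start upright on the pad (3 mm thick white paper) left of the shaker; two to four of them are there, the others absent.
- jar2_mid (a point): centre, half-way up, of a squat amber glass sample jar with a black screw cap: 44 mm across, 36 tall, 60 g; z is its own upright axis. The jars are all alike and start upright on the pad (3 mm thick white paper) left of the shaker; two to four of them are there, the others absent.
- jar3_mid (a point): centre, half-way up, of a squat amber glass sample jar with a black screw cap: 44 mm across, 36 tall, 60 g; z is its own upright axis. The jars are all alike and start upright on the pad (3 mm thick white paper) left of the shaker; two to four of them are there, the others absent.
- jar4_mid (a point): centre, half-way up, of a squat amber glass sample jar with a black screw cap: 44 mm across, 36 tall, 60 g; z is its own upright axis. The jars are all alike and start upright on the pad (3 mm thick white paper) left of the shaker; two to four of them are there, the others absent.
- jar5_mid (a point): centre, half-way up, of a squat amber glass sample jar with a black screw cap: 44 mm across, 36 tall, 60 g; z is its own upright axis. The jars are all alike and start upright on the pad (3 mm thick white paper) left of the shaker; two to four of them are there, the others absent.
- wash_bottle: white squeeze bottle 72 mm across and 225 mm tall with an orange cap and bent spout; a bystander, leave it alone. Origin at the centre of its underside.
- tube_rack: green rack 70 x 100 x 50 mm with two orange-capped tubes, 108 mm tall in all; a bystander, leave it alone. Origin at the centre of its underside.
- bench_timer: small white digital timer lying flat, 60 x 70 x 22 mm; a bystander, leave it alone. Origin at the centre of its underside.
Not all that is in view belongs to the job. What is shaped like the part that bears jar3_mid but blue is not meant.

How it is judged:
On the way, in this order (a step that is already met when the one before it is completed fails the run):
1. both dials at zero, the lid still closed (value of joint speed_dial between -0.1 and 0.1 rad and value of joint timer_dial between -0.1 and 0.1 rad and value of joint lid below 0.15 rad), for 0.2 s.
2. the lid open on its stop (value of joint lid above 1.55 rad), for 0.2 s.
3. all jars upright on the chamber floor (x of jar1_mid in the frame of chamber between -0.046 and 0.046 m and y of jar1_mid in the frame of chamber between -0.096 and 0.096 m and z of jar1_mid in the frame of chamber between 0.01 and 0.025 m and angle between each of jar1_mid, jar2_mid, jar3_mid, jar4_mid, jar5_mid's own z axis and vertical below 0.15 rad and x of jar2_mid in the frame of chamber between -0.046 and 0.046 m and y of jar2_mid in the frame of chamber between -0.096 and 0.096 m and z of jar2_mid in the frame of chamber between 0.01 and 0.025 m and x of jar3_mid in the frame of chamber between -0.046 and 0.046 m and y of jar3_mid in the frame of chamber between -0.096 and 0.096 m and z of jar3_mid in the frame of chamber between 0.01 and 0.025 m and x of jar4_mid in the frame of chamber between -0.046 and 0.046 m and y of jar4_mid in the frame of chamber between -0.096 and 0.096 m and z of jar4_mid in the frame of chamber between 0.01 and 0.025 m and x of jar5_mid in the frame of chamber between -0.046 and 0.046 m and y of jar5_mid in the frame of chamber between -0.096 and 0.096 m and z of jar5_mid in the frame of chamber between 0.01 and 0.025 m), for 0.2 s.
4. the lid closed (value of joint lid below 0.04 rad), for 0.2 s.
At the end, for the whole second after the job is handed in: Both dials within 0.10 rad of zero, every jar present upright (within 0.15 rad) on the chamber floor, the lid closed to within 0.04 rad (all of step 3 and value of joint speed_dial between -0.1 and 0.1 rad and value of joint timer_dial between -0.1 and 0.1 rad and value of joint lid below 0.04 rad); the robot touches nothing.
It fails at once if the lid lifted while a dial is off zero (value of joint lid above 0.3 rad and not (value of joint speed_dial between -0.25 and 0.25 rad and value of joint timer_dial between -0.25 and 0.25 rad)).
It fails at once if the lid slammed shut (over 1.3 rad/s, some 0.25 m/s at the bar, near closing) (value of joint lid below 0.2 rad and velocity of joint lid below -1.3 rad/s).
It fails at once if the lid thrown against its stop (over 1.3 rad/s near it) (value of joint lid above 1.45 rad and velocity of joint lid above 1.3 rad/s).
It fails at once if wash bottle, tube rack or timer moved by over 30 mm (distance of any of wash_bottle, tube_rack, bench_timer from where it was at the start of the episode above 0.03 m).
Of jar1, jar2, jar3, jar4, jar5 only 2 to 4 are there at a start; the rules pass over those that are not, and their reading is None.
At some moment in a run one of jar1, jar2, jar3, jar4, jar5 may be knocked a few centimetres aside while the robot is not near it.
Once in a run the grip may slacken for a moment while it holds something.
It also fails if it takes over 210 s, if anything falls off the work surface, if the arm or the gripper's body presses on something with over 40 N, if the wrist force passes 120 N, or if a joint passes its speed limit or range.

### The arm

A 6-joint arm with a two-finger parallel gripper is mounted at the origin on the work surface. World frame = base frame: x ahead of the robot, y to its left, z up, the work surface at z = 0. Lengths are in m, angles in rad, forces in N, time in s.
With the tool pointing down it reaches from about 0.35 to 0.95 m from the base axis. Payload 17.4 kg.
Tool frame: the origin (TCP) lies midway between the tips of the shut fingers; the grasp point (between the pads) lies 19 mm behind it; z points along the fingers, y is the line along which they close (so a half turn about z gives the same grasp; the last joint's range is limited). The gripper opens to 93 mm and grips with 3 to 60 N. Pads are 15 mm wide; open, the fingers measure 128 mm over their backs; the gripper's body (75 mm by 188 mm) begins 65 mm behind the grasp point.
Start: joints at [-1.23, 0.116, 1.442, -0, 1.584, -0.038], TCP at [0.25, -0.627, 0.219] pointing down, gripper open.
Joint ranges: [-2.83, 2.83], [-0.83, 2.19], [0.07, 2.5], [-1.14, 4.28], [0.01, 3], [-2.97, 2.97]. Speed limits (rad/s): [1.89, 1.89, 2.22, 3.14, 3.14, 3.14].

### API

Orientations are given as a rotation vector (axis times angle).
In Python, from workcell import ctrl gives the robot as it stands.
- The arm moves only by the tool move_arm, never from a script. Its argument "series" is a list of rows, each a list of 7 numbers: the closure, from 0 (fully open) to 1 (shut), then the shift along the tool's x, y, z as a fraction of full scale, then the turn, a rotation vector about the tool's x, y, z as a fraction of full scale. A call has 1 to 12 rows; each row is the pose to reach, as a shift and turn from the pose commanded when the call began, along the tool's axes at that moment; what a row does not reach only later rows make up. Full scale, the value 1, is 0.6 m for a shift and pi/2 rad for a turn. A row lasts 1/10 s, in which the tool goes at most 50 mm and 8.59 degrees, less where a joint would pass 70% of its speed; a pose out of reach is approached as far as the arm can. A call with a number of a shift or a turn outside -1 to 1 is refused whole. A call with a gripper value outside its range is refused whole. The fingers move at their own pace and stop on an object; the grip force is fixed at half the most. Time passes only in rows, so rows that repeat a pose let the fingers close. It gives the time, the measured TCP pose, the force, the opening and the grip force at its end, in the units of the state.
- ctrl.get_obs(): the state, without advancing time (a new reading comes with each control period).
- ctrl.read_camera(name): name is "side" or "top" or "wrist"; returns the picture (420x560x3 uint8, blue, green, red); there is no depth.
- ctrl.camera_params(name): a dict with "mtx" (3x3 intrinsics, pixels), "extrinsics" (4x4, takes a point from world to camera coordinates); the wrist camera has in their place "tool_from_camera" (4x4, takes a point from camera to tool coordinates, whose origin is the TCP and whose axes are the flange's). Camera axes: x right, y up, looking along -z (the intrinsics and any distortion apply to the point x, -y, -z); pixel columns grow to the right and rows downward; lengths in m; the calibration is good to about 2 mm. A picture is of the moment at which its call begins: read the wrist's pose just before it. camera_params takes no time and is no camera call.
- ctrl.job_done(): hands the job in; it is judged then, once.
Trained networks look in the newest picture that a camera, given by its name, has taken for a name from the list of things; names that differ only in an ending like _2 or _b are one class to them, and where a whole thing is asked for, a point or a joint stands for the part that bears it (a point fixed in the world has none). Each returns a list of dicts, best first, with "confidence" (0 to 1); they miss things now and then, are a little off and sometimes report something else, mostly with a low value. They report only what shows in the picture. A call takes as long as a camera call. They do not tell look-alikes from the thing itself.
- ctrl.find_in(camera, name): "bbox" ([left, top, right, bottom] as shares, 0 to 1, of the picture: columns of its width, rows of its height, round what is visible of it).
- ctrl.outline_of(camera, name): "pixels" (420x560 bool, what is visible of it) and "bbox" ([left, top, right, bottom] as shares, 0 to 1, of the picture: columns of its width, rows of its height, round what is visible of it).
The state is a dict: "time_s": time; "qpos": joint angles; "joint_velocities": joint speeds; "effort": joint torques, N m; "tcp_pos": TCP position; "eef_rot": TCP orientation; "wrist_force": force on the tool from outside, world axes, zero at the start; "moment": the same for the moment, N m; "opening": finger opening in m; "grip_force": force on a finger pad.
Only numpy, scipy, OpenCV 4.12 (cv2) and the standard library are available. Lean on these libraries where they do the work, as an engineer would, in place of code of your own. Each camera call takes 0.05 s, during which the arm holds its last target. There are 200 camera calls.

## Working session

There is one attempt and no reset: what is moved stays moved. The work goes in short steps, Python scripts to look and compute and a tool call to move; the robot and the scene stay as the last step left them, time stands still between calls to the robot, and variables do not carry over. Pictures are saved under pics/ and viewed, at most 14 in all, crops included, and the job is handed in when it is done.

Besides the shell and the picture viewer there is one more tool, called after ">>>" as name([rows], argument=value, ...), one row to a line, values as JSON. move_arm: Moves the arm, as the interface text tells. Its arguments: {"type":"object","properties":{"series":{"type":"array"}},"required":["series"]}

```bash
mkdir -p pics; ls; cat > h.py <<'E'
import numpy as np, cv2
from scipy.spatial.transform import Rotation as R
from workcell import ctrl
def cam(name):
    p=ctrl.camera_params(name); K=np.array(p['mtx'])
    if name=='wrist':
        o=ctrl.get_obs(); T=np.eye(4); T[:3,:3]=R.from_rotvec(o['eef_rot']).as_matrix(); T[:3,3]=o['tcp_pos']
        return K,T@np.array(p['tool_from_camera'])
    return K,np.linalg.inv(np.array(p['extrinsics']))
def p2w(KT,uv,z):
    K,T=KT; uv=np.atleast_2d(uv).astype(float)
    r=np.c_[uv,np.ones(len(uv))]@np.linalg.inv(K).T; r[:,1:]*=-1
    d=r@T[:3,:3].T; c=T[:3,3]; s=(z-c[2])/d[:,2]
    return c+d*s[:,None]
def w2p(KT,P):
    K,T=KT; P=np.atleast_2d(P); c=(P-T[:3,3])@T[:3,:3]; c[:,1:]*=-1
    q=c@K.T; return q[:,:2]/q[:,2:]
def snap(name,fn=None):
    kt=cam(name); im=np.array(ctrl.read_camera(name))
    if fn: cv2.imwrite('pics/'+fn,im)
    return kt,im
E
python3 - <<'E'
from h import *
for n in ['top','side']:
    kt,im=snap(n,n+'0.png'); print(n,kt[0].round(1).tolist(),kt[1].round(3).tolist(), {k:v for k,v in ctrl.camera_params(n).items() if k not in('mtx','extrinsics')})
    for q in ['speed_dial_grip','timer_dial_grip','lid_bar','jar1_mid','lid']:
        for d in ctrl.find_in(n,q): print(q,round(d['confidence'],2),(np.array(d['bbox'])*[560,420,560,420]).round(1))
print(ctrl.camera_params('wrist'))
o=ctrl.get_obs();print(o)
E
```

```text
pics
top [[456.6, 0.0, 284.4], [0.0, 456.6, 208.8], [0.0, 0.0, 1.0]] [[-0.0, 0.991, -0.135, 0.416], [-1.0, 0.0, 0.004, 0.017], [0.004, 0.135, 0.991, 1.22], [0.0, 0.0, 0.0, 1.0]] {}
timer_dial_grip 0.67 [383.1 178.5 402.4 195.4]
lid_bar 0.58 [271.  186.4 374.8 273.8]
jar1_mid 0.68 [216.3 254.4 234.8 268. ]
jar1_mid 0.19 [221.5 106.8 256.9 162.3]
lid 0.89 [268.9 183.3 376.2 271.4]
lid 0.68 [420.2 279.  472.6 311.6]
side [[516.3, 0.0, 278.9], [0.0, 516.3, 211.9], [0.0, 0.0, 1.0]] [[-0.705, 0.512, -0.49, -0.213], [-0.709, -0.489, 0.508, 0.818], [0.021, 0.706, 0.708, 1.209], [0.0, 0.0, 0.0, 1.0]] {}
speed_dial_grip 0.64 [340.6 166.3 355.  178.6]
timer_dial_grip 0.44 [317.8 153.2 331.8 169.8]
timer_dial_grip 0.32 [214.1 301.2 234.8 316.3]
lid_bar 0.94 [262.6 170.  347.4 234.4]
jar1_mid 0.74 [265.5 264.5 273.6 286.3]
jar1_mid 0.73 [263.9 170.8 346.  233.5]
lid 0.83 [264.3 170.4 344.8 230.9]
{'mtx': array([[367.80608093,   0.        , 285.18657287],
       [  0.        , 367.80608093, 212.18956487],
       [  0.        ,   0.        ,   1.        ]]), 'tool_from_camera': array([[-1.50110485e
[... 331 characters left out ...]
: 0.6, 'qpos': array([-1.22980586e+00,  1.16014381e-01,  1.44160722e+00,  1.09448016e-05,
        1.58397839e+00, -3.77352418e-02]), 'joint_velocities': array([ 1.18477176e-04,  3.53004987e-06,  8.29425003e-04, -1.86550111e-03,
        1.08099358e-03,  6.42021207e-04]), 'effort': array([-1.36291284e-03, -7.20683742e+01, -6.22557378e+01,  7.79026095e-02,
        1.84329087e-02, -4.92584047e-05]), 'tcp_pos': array([ 0.24961125, -0.62716303,  0.21863195]), 'eef_rot': array([-3.08542590e+00, -5.91350516e-01, -1.52519175e-05]), 'wrist_force': array([ 0.0594351 , -1.0352127 ,  0.97421225]), 'moment': array([ 0.02607575,  0.02665922, -0.02052823]), 'grip_force': 0.0, 'opening': 0.09319087880771755}
```

View pics/top0.png

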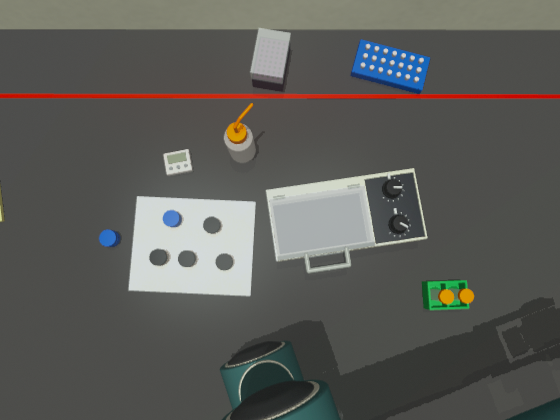

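View pics/side0.png

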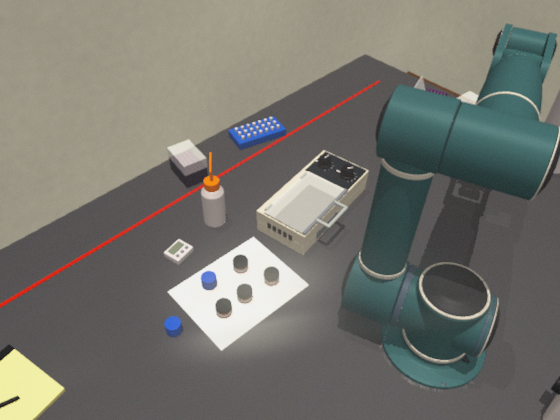

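The top view shows four black-capped jars on the pad at (212,225), (159,257), (187,259) and (224,262). The blue ones at (172,219) and (109,239) are look-alikes. The shaker is yawed about +7°, with its dials at (394,188) and (400,224). Next I'll work out positions.

```bash
python3 - <<'E'
from h import *
kt=cam('top')
print('jars',p2w(kt,[(212,225),(159,257),(187,259),(224,262)],.039).round(3).tolist())
print('dials',p2w(kt,[(394,188),(400,224)],.115).round(3).tolist())
print('deck',p2w(kt,[(267,191),(415,170),(425,240),(275,259)],.085).round(3).tolist())
print('bar',p2w(kt,[(307,271),(350,265)],.091).round(3).tolist())
print('bottle,timer,rack',p2w(kt,[(240,152)],.1).round(3).tolist(),p2w(kt,[(178,162)],.02).round(3).tolist(),p2w(kt,[(448,296)],.05).round(3).tolist())
o=ctrl.get_obs();print(R.from_rotvec(o['eef_rot']).as_matrix().round(3))
E
```

```text
jars [[0.534, 0.2, 0.039], [0.452, 0.334, 0.039], [0.447, 0.262, 0.039], [0.439, 0.167, 0.039]]
dials [[0.618, -0.258, 0.115], [0.529, -0.269, 0.115]]
deck [[0.616, 0.056, 0.085], [0.67, -0.32, 0.085], [0.493, -0.338, 0.085], [0.445, 0.035, 0.085]]
bar [[0.416, -0.043, 0.091], [0.431, -0.149, 0.091]]
bottle,timer,rack [[0.713, 0.124, 0.1]] [[0.706, 0.298, 0.02]] [[0.354, -0.401, 0.05]]
[[ 0.929  0.37   0.   ]
 [ 0.37  -0.929  0.   ]
 [ 0.    -0.    -1.   ]]
```

```bash
cat >> h.py <<'E'
def plan(P,yaw=None):
    "tool-down target -> shift/turn fractions from measured pose"
    o=ctrl.get_obs(); M=R.from_rotvec(o['eef_rot']); m=M.as_matrix()
    y0=np.degrees(np.arctan2(m[1,0],m[0,0])); yaw=y0 if yaw is None else yaw
    y=np.radians(yaw); D=np.array([[np.cos(y),np.sin(y),0],[np.sin(y),-np.cos(y),0],[0,0,-1]])
    s=m.T@(np.array(P)-o['tcp_pos'])/.6; t=R.from_matrix(m.T@D).as_rotvec()/(np.pi/2)
    print('plan',P,yaw,'from',np.round(o['tcp_pos'],4),round(y0,1),'->',s.round(4).tolist(),t.round(4).tolist(),'rows',round(max(np.linalg.norm(s)*12,np.linalg.norm(t)*10.5),1))
E
python3 -c "
from h import *
plan([.575,-.264,.30],7)"
```

```text
plan [0.575, -0.264, 0.3] 7 from [ 0.2496 -0.6272  0.2186] 21.7 -> [0.7277, -0.3619, -0.1356] [-0.0, -0.0, 0.1633] rows 9.9
```

>>> move_arm([
  [0,0,0,-0.1356,0,0,0],
  [0,0,0,-0.1356,0,0,0],
  [0,0.7277,-0.3619,-0.1356,0,0,0.1633],
  [0,0.7277,-0.3619,-0.1356,0,0,0.1633],
  [0,0.7277,-0.3619,-0.1356,0,0,0.1633],
  [0,0.7277,-0.3619,-0.1356,0,0,0.1633],
  [0,0.7277,-0.3619,-0.1356,0,0,0.1633],
  [0,0.7277,-0.3619,-0.1356,0,0,0.1633],
  [0,0.7277,-0.3619,-0.1356,0,0,0.1633],
  [0,0.7277,-0.3619,-0.1356,0,0,0.1633],
  [0,0.7277,-0.3619,-0.1356,0,0,0.1633],
  [0,0.7277,-0.3619,-0.1356,0,0,0.1633],
])

```text
time_s: 1.8
tcp_pos: [0.5765, -0.2615, 0.3001]
eef_rot: [-3.136, -0.194, -0.001]
wrist_force: [0.0, -1.2, -0.3]
opening: 0.0929
grip_force: 0.0
```

```bash
python3 - <<'E'
from h import *
kt,im=snap('wrist','w1.png')
c=cv2.resize(im[110:310,185:385],None,fx=3,fy=3,interpolation=cv2.INTER_CUBIC); cv2.imwrite('pics/w1c.png',c)
o=ctrl.get_obs();print(o['tcp_pos'],o['qpos'],o['time_s'])
print(w2p(kt,[(.618,-.258,.115),(.529,-.269,.115)]))
E
```

```text
[ 0.57884592 -0.25847446  0.29966127] [-0.4610547   0.01701699  1.41565062  0.00179958  1.70900324  0.98436344] 1.85
[[286.04507971 149.50999583]
 [285.95338664 240.3449129 ]]
```

View pics/w1c.png

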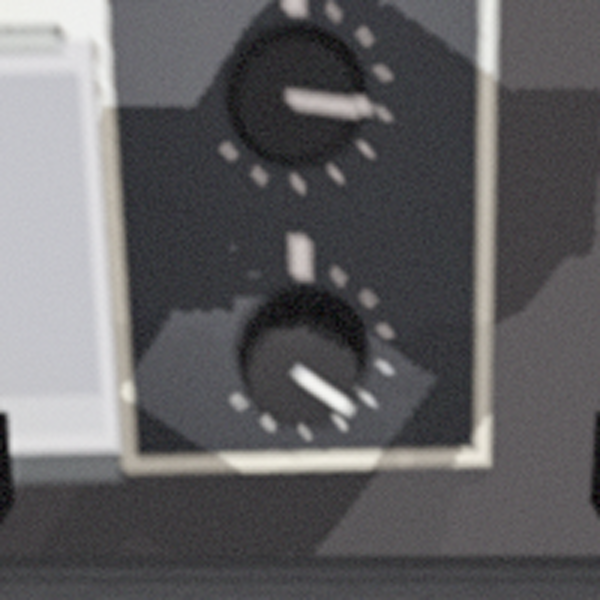

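The zoomed wrist crop shows the timer pointer running from crop (288,97) to (372,106), so roughly 1.6–1.7 rad clockwise. The speed pointer runs from (297,370) to (350,412), so roughly 2.2 rad. The zero marks are at (294,5) and (301,256).

```bash
python3 - <<'E'
from h import *
kt=cam('wrist'); f=lambda a:np.array(a)/3+[185,110]-.33
top=p2w(kt,[f((290,98)),f((372,106)),f((297,370)),f((350,412))],.115)
deck=p2w(kt,[f((294,5)),f((301,256)),f((112,130)),f((135,470)),f((490,460))],.085)
print(top.round(4).tolist()); print(deck.round(4).tolist())
a=lambda d:np.degrees(np.arctan2(d[1],d[0]))
print('ptr',a(top[1]-top[0]),a(top[3]-top[2]),'axis line',a(top[0]-top[2]),'mark',a(deck[0]-top[0]),a(deck[1]-top[2]), 'edge',a(deck[2]-deck[3]),a(deck[3]-deck[4])-90)
plan([.62,-.262,.14],7)
E
```

```text
[[0.6265, -0.2494, 0.115], [0.6273, -0.2751, 0.115], [0.5389, -0.2625, 0.115], [0.5266, -0.2819, 0.115]]
[[0.6553, -0.2468, 0.085], [0.5714, -0.2597, 0.085], [0.6067, -0.1903, 0.085], [0.4844, -0.2092, 0.085], [0.5047, -0.338, 0.085]]
ptr -88.2812950171643 -122.38454689556711 axis line 8.555081175879565 mark 5.121057381577023 4.972893495339075 edge 8.799771758286875 8.952030278652245
plan [0.62, -0.262, 0.14] 7 from [ 0.5788 -0.2585  0.2997] 7.2 -> [0.0671, 0.0148, 0.2661] [-0.001, -0.0006, 0.0022] rows 3.3
```

>>> move_arm([
  [0.35,0.075,0.0,0.1,0,0,0],
  [0.35,0.075,0.0,0.2,0,0,0],
  [0.35,0.075,0.0,0.2,0,0,0],
  [0.35,0.075,0.0,0.2,0,0,0],
  [0.35,0.075,0.0,0.2,0,0,0],
  [0.35,0.075,0.0,0.2,0,0,0],
  [0.35,0.075,0.0,0.2,0,0,0],
])

```text
time_s: 2.55
tcp_pos: [0.62, -0.259, 0.1827]
eef_rot: [3.134, 0.191, 0.005]
wrist_force: [1.0, 0.2, 0.2]
opening: 0.0602
grip_force: 0.0
```

```bash
python3 - <<'E'
from h import *
kt,im=snap('wrist','w2.png'); o=ctrl.get_obs(); print(o['tcp_pos'],o['joint_velocities'].round(3))
a=w2p(kt,[(.624,-.252,.115),(.5365,-.2655,.115)]).round(); print(a)
E
```

```text
[ 0.61992718 -0.25886534  0.18220166] [ 0.001  0.006  0.008  0.    -0.003 -0.001]
[[274. 219.]
 [279. 340.]]
```

View pics/w2.png

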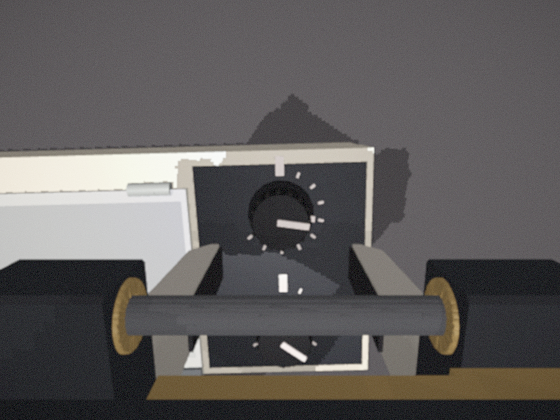

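The hover picture shows the timer knob with its pointer from (278,223) to (309,226), the zero mark at (280,169), and the speed pointer from (282,344) to (306,360).

```bash
python3 - <<'E'
from h import *
kt=cam('wrist'); im=cv2.imread('pics/w2.png')
g=im.min(2); 
for nm,(x0,y0,x1,y1) in dict(timer=(262,205,311,240),speed=(265,336,312,364)).items():
    m=(g[y0:y1,x0:x1]>110).astype(np.uint8); n,l,st,c=cv2.connectedComponentsWithStats(m); i=1+np.argmax(st[1:,4])
    pts=np.argwhere(l==i)[:,::-1]+[x0,y0]; w=p2w(kt,pts,.115)[:,:2]; (cx,s,ang)=cv2.minAreaRect((w*1000).astype(np.float32))
    b=cv2.boxPoints((cx,s,ang)); 
    u,S,V=np.linalg.svd(w-w.mean(0)); t=(w-w.mean(0))@V[0]; print(nm,len(pts),'ends',(w.mean(0)+V[0]*t.min()).round(4),(w.mean(0)+V[0]*t.max()).round(4),'dir',np.degrees(np.arctan2(V[0][1],V[0][0])).round(1),'size',np.round(s,1))
d=p2w(kt,[(280,169),(283,283),(194,166),(203,366),(366,163),(366,369)],.085); print(d.round(4).tolist())
a=lambda v:np.degrees(np.arctan2(v[1],v[0])).round(1)
print(a(d[0]-d[1]),a(d[2]-d[3]),a(d[4]-d[5]),a(d[2]-d[4])-90)
E
```

```text
timer 251 ends [ 0.622  -0.2539] [ 0.6217 -0.2756] dir -91.0 size [21.7  5.2]
speed 223 ends [ 0.5339 -0.267 ] [ 0.5227 -0.2868] dir -119.5 size [22.7  5.8]
[[0.6535, -0.252, 0.085], [0.5666, -0.2647, 0.085], [0.6482, -0.1909, 0.085], [0.4861, -0.2086, 0.085], [0.6652, -0.3123, 0.085], [0.4994, -0.3412, 0.085]]
8.3 6.3 9.9 8.0
```

```bash
python3 - <<'E'
from h import *
plan([.622,-.255,.092],7.0)
E
```

```text
plan [0.622, -0.255, 0.092] 7.0 from [ 0.6199 -0.2589  0.1822] 7.0 -> [0.0039, -0.0062, 0.1503] [0.0009, -0.0015, -0.0001] rows 1.8
```

>>> move_arm([
  [0.35,0.004,-0.006,0.07,0,0,0],
  [0.35,0.004,-0.006,0.146,0,0,0],
  [0.35,0.004,-0.006,0.146,0,0,0],
  [0.35,0.004,-0.006,0.146,0,0,0],
  [1,0.004,-0.006,0.146,0,0,0],
  [1,0.004,-0.006,0.146,0,0,0],
  [1,0.004,-0.006,0.146,0,0,0],
  [1,0.004,-0.006,0.146,0,0,0],
])

```text
time_s: 3.4
tcp_pos: [0.622, -0.2553, 0.0938]
eef_rot: [3.134, 0.192, 0.003]
wrist_force: [0.8, -4.9, 5.1]
opening: 0.0382
grip_force: 30.0
```

>>> move_arm([
  [1,0,0,0,0,0,-0.08],
  [1,0,0,0,0,0,-0.16],
  [1,0,0,0,0,0,-0.24],
  [1,0,0,0,0,0,-0.32],
  [1,0,0,0,0,0,-0.4],
  [1,0,0,0,0,0,-0.48],
  [1,0,0,0,0,0,-0.56],
  [1,0,0,0,0,0,-0.64],
  [1,0,0,0,0,0,-0.72],
  [1,0,0,0,0,0,-0.8],
  [1,0,0,0,0,0,-0.8],
  [1,0,0,0,0,0,-0.8],
])

```text
time_s: 4.6
tcp_pos: [0.6215, -0.2547, 0.0938]
eef_rot: [2.423, 1.998, -0.0]
wrist_force: [-5.8, 0.8, 9.3]
opening: 0.0382
grip_force: 30.0
```

>>> move_arm([
  [1,0,0,0,0,0,-0.08],
  [1,0,0,0,0,0,-0.16],
  [1,0,0,0,0,0,-0.24],
  [1,0,0,0,0,0,-0.3],
  [1,0,0,0,0,0,-0.302],
  [1,0,0,0,0,0,-0.302],
  [1,0,0,0,0,0,-0.302],
  [0.35,0,0,0,0,0,-0.302],
  [0.35,0,0,0,0,0,-0.302],
  [0.35,0,0,-0.07,0,0,-0.302],
  [0.35,0,0,-0.15,0,0,-0.302],
  [0.35,0,0,-0.15,0,0,-0.302],
])

```text
time_s: 5.8
tcp_pos: [0.6235, -0.2554, 0.19]
eef_rot: [1.881, 2.505, 0.003]
wrist_force: [0.4, -0.1, 0.3]
opening: 0.0603
grip_force: 0.0
```

```bash
python3 - <<'E'
from h import *
plan([.5335,-.2675,.18],7)
plan([.556,-.263,.28],98.2)
E
```

```text
plan [0.5335, -0.2675, 0.18] 7 from [ 0.6235 -0.2554  0.19  ] 106.2 -> [0.0225, -0.1498, 0.0154] [0.0066, -0.0011, 1.1021] rows 11.6
plan [0.556, -0.263, 0.28] 98.2 from [ 0.6235 -0.2554  0.19  ] 106.2 -> [0.0182, -0.1106, -0.151] [0.0048, 0.0034, 0.0888] rows 2.3
```

>>> move_arm([
  [0.35,0.0225,-0.15,0.0,0,0,0.09],
  [0.35,0.0225,-0.15,0.0,0,0,0.18],
  [0.35,0.0225,-0.15,0.0,0,0,0.27],
  [0.35,0.0225,-0.15,0.0,0,0,0.36],
  [0.35,0.0225,-0.15,0.0,0,0,0.45],
  [0.35,0.0225,-0.15,0.0,0,0,0.54],
  [0.35,0.0225,-0.15,0.0,0,0,0.63],
  [0.35,0.0225,-0.15,0.0,0,0,0.72],
  [0.35,0.0225,-0.15,0.0,0,0,0.74],
  [0.35,0.0225,-0.15,0.0,0,0,0.74],
  [0.35,0.0225,-0.15,0.0,0,0,0.74],
  [0.35,0.0225,-0.15,0.0,0,0,0.74],
])

```text
time_s: 7.0
tcp_pos: [0.5314, -0.2667, 0.1824]
eef_rot: [2.955, 1.065, 0.0]
wrist_force: [-0.1, -1.0, -0.5]
opening: 0.0605
grip_force: 0.0
```

```bash
cat >> h.py <<'E'
a_=lambda v:np.degrees(np.arctan2(v[1],v[0])).round(1)
def ptr(kt,im,P):
    "white pointer on knob top at axis P: angle, ends"
    c=w2p(kt,[(*P,.115)])[0]; q=np.array([w2p(kt,[(P[0]+.0205*np.cos(t),P[1]+.0205*np.sin(t),.115)])[0] for t in np.linspace(0,6.28,40)])
    m=np.zeros(im.shape[:2],np.uint8); cv2.fillPoly(m,[q.astype(np.int32)],255)
    m&=(im.min(2)>110).astype(np.uint8)*255
    n,l,st,_=cv2.connectedComponentsWithStats(m)
    if n<2: return print('no pointer',c)
    i=1+np.argmax(st[1:,4]); w=p2w(kt,np.argwhere(l==i)[:,::-1],.115)[:,:2]; V=np.linalg.svd(w-w.mean(0))[2][0]
    if V@(w.mean(0)-P)<0: V=-V
    t=(w-w.mean(0))@V; print('ptr px',c.round(),len(w),'ends',(w.mean(0)+V*t.min()).round(4),(w.mean(0)+V*t.max()).round(4),'dir',a_(V))
E
python3 - <<'E'
from h import *
kt,im=snap('wrist','w3.png')
ptr(kt,im,(.622,-.255)); ptr(kt,im,(.5335,-.2675))
plan([.5335,-.2675,.092])
E
```

```text
ptr px [363. 103.] 363 ends [ 0.6202 -0.2571] [ 0.6427 -0.2527] dir 11.1
ptr px [286. 224.] 214 ends [ 0.5342 -0.2677] [ 0.5242 -0.2856] dir -119.2
plan [0.5335, -0.2675, 0.092] 39.6366496563528 from [ 0.5314 -0.2667  0.1824] 39.6 -> [0.0018, 0.0032, 0.1506] [-0.0, -0.0, 0.0] rows 1.8
```

View pics/w3.png

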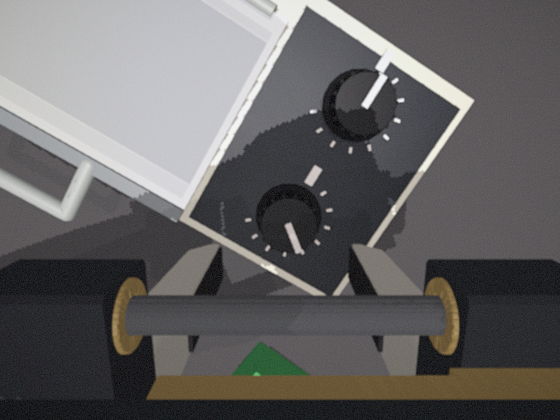

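The timer pointer (365,107)→(384,77) now aims at its mark at (384,60). The speed pointer is untouched, so I'll grip the speed dial next.

>>> move_arm([
  [0.35,0.002,0.003,0.07,0,0,0],
  [0.35,0.002,0.003,0.147,0,0,0],
  [0.35,0.002,0.003,0.147,0,0,0],
  [0.35,0.002,0.003,0.147,0,0,0],
  [1,0.002,0.003,0.147,0,0,0],
  [1,0.002,0.003,0.147,0,0,0],
  [1,0.002,0.003,0.147,0,0,0],
  [1,0.002,0.003,0.147,0,0,0],
  [1,0.002,0.003,0.147,0,0,-0.05],
  [1,0.002,0.003,0.147,0,0,-0.1],
  [1,0.002,0.003,0.147,0,0,-0.1],
  [1,0.002,0.003,0.147,0,0,-0.1],
])

```text
time_s: 8.25
tcp_pos: [0.5337, -0.2673, 0.0956]
eef_rot: [2.863, 1.293, 0.001]
wrist_force: [-2.8, 3.6, 8.3]
opening: 0.0384
grip_force: 30.0
```

```bash
python3 - <<'E'
from h import *
# shaker yaw from w3: zero marks & panel edges
import h
o=ctrl.get_obs(); print(o['opening'],o['tcp_pos'])
p=ctrl.camera_params('wrist'); T=np.eye(4); T[:3,:3]=R.from_rotvec([2.955,1.065,0]).as_matrix(); T[:3,3]=[.5314,-.2667,.1824]
kt=(np.array(p['mtx']),T@np.array(p['tool_from_camera']))
d=p2w(kt,[(384,60),(314,176),(473,100),(334,297),(306,6),(183,219)],.085)
print(d.round(4).tolist(),a_(d[0]-d[1]),a_(d[2]-d[3]),a_(d[4]-d[5]))
im=cv2.imread('pics/w3.png'); c=cv2.resize(im[40:150,310:430],None,fx=5,fy=5,interpolation=cv2.INTER_CUBIC); cv2.imwrite('pics/w3c.png',c)
E
```

```text
0.03843958320510718 [ 0.53369819 -0.26731097  0.09558341]
[[0.656, -0.251, 0.085], [0.5671, -0.2658, 0.085], [0.6762, -0.3155, 0.085], [0.5052, -0.3396, 0.085], [0.6476, -0.1897, 0.085], [0.4812, -0.2121, 0.085]] 9.4 8.0 7.7
```

View pics/w3c.png

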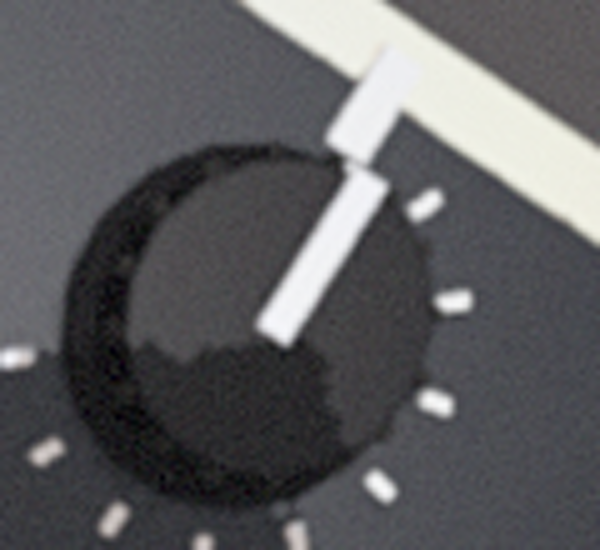

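Clean crop: pointer (273,335)→(370,175) lines up with its mark to within 1–2°, so the timer is at zero. Now the rest of the speed dial's turn.

>>> move_arm([
  [1,0,0,0,0,0,-0.08],
  [1,0,0,0,0,0,-0.16],
  [1,0,0,0,0,0,-0.24],
  [1,0,0,0,0,0,-0.32],
  [1,0,0,0,0,0,-0.4],
  [1,0,0,0,0,0,-0.48],
  [1,0,0,0,0,0,-0.56],
  [1,0,0,0,0,0,-0.64],
  [1,0,0,0,0,0,-0.72],
  [1,0,0,0,0,0,-0.8],
  [1,0,0,0,0,0,-0.8],
  [1,0,0,0,0,0,-0.8],
])

```text
time_s: 9.45
tcp_pos: [0.5316, -0.2672, 0.0955]
eef_rot: [-1.555, -2.725, 0.003]
wrist_force: [-25.7, 5.9, 17.1]
opening: 0.0385
grip_force: 30.0
```

>>> move_arm([
  [1,0,0,0,0,0,-0.08],
  [1,0,0,0,0,0,-0.16],
  [1,0,0,0,0,0,-0.24],
  [1,0,0,0,0,0,-0.32],
  [1,0,0,0,0,0,-0.4],
  [1,0,0,0,0,0,-0.48],
  [1,0,0,0,0,0,-0.516],
  [1,0,0,0,0,0,-0.516],
  [1,0,0,0,0,0,-0.516],
  [1,0,0,0,0,0,-0.516],
])

```text
time_s: 10.45
tcp_pos: [0.5308, -0.2683, 0.0955]
eef_rot: [-0.355, -3.116, 0.003]
wrist_force: [-31.2, -2.5, 18.7]
opening: 0.0385
grip_force: 30.0
```

>>> move_arm([
  [0.35,0,0,0,0,0,0],
  [0.35,0,0,0,0,0,0],
  [0.35,0,0,-0.08,0,0,0],
  [0.35,0,0,-0.16,0,0,0],
  [0.35,0.0,0,-0.16,0,0,0.09],
  [0.35,0,0,-0.16,0,0,0.18],
  [0.35,0,0,-0.16,0,0,0.27],
  [0.35,0,0,-0.16,0,0,0.36],
  [0.35,0,0,-0.16,0,0,0.45],
  [0.35,0,0,-0.16,0,0,0.54],
  [0.35,0,0,-0.16,0,0,0.63],
  [0.35,0,0,-0.16,0,0,0.72],
])

```text
time_s: 11.65
tcp_pos: [0.5336, -0.2672, 0.1903]
eef_rot: [1.979, 2.44, 0.0]
wrist_force: [-0.3, 0.2, 0.9]
opening: 0.0604
grip_force: 0.0
```

```bash
python3 - <<'E'
from h import *
plan([.54,-.25,.24],8)
E
```

```text
plan [0.54, -0.25, 0.24] 8 from [ 0.5336 -0.2672  0.1903] 101.9 -> [0.0258, 0.0163, -0.0828] [0.0001, -0.0002, 1.0434] rows 11.0
```

>>> move_arm([
  [0.35,0.026,0.016,-0.08,0,0,0.09],
  [0.35,0.026,0.016,-0.08,0,0,0.18],
  [0.35,0.026,0.016,-0.08,0,0,0.27],
  [0.35,0.026,0.016,-0.08,0,0,0.36],
  [0.35,0.026,0.016,-0.08,0,0,0.45],
  [0.35,0.026,0.016,-0.08,0,0,0.54],
  [0.35,0.026,0.016,-0.08,0,0,0.63],
  [0.35,0.026,0.016,-0.08,0,0,0.72],
  [0.35,0.026,0.016,-0.08,0,0,0.81],
  [0.35,0.026,0.016,-0.08,0,0,0.9],
  [0.35,0.026,0.016,-0.08,0,0,0.99],
  [0.35,0.026,0.016,-0.08,0,0,0.99],
])

```text
time_s: 12.85
tcp_pos: [0.5397, -0.2499, 0.2383]
eef_rot: [-3.121, -0.355, -0.0]
wrist_force: [0.0, 0.2, -1.2]
opening: 0.0602
grip_force: 0.0
```

>>> move_arm([
  [0.35,0,0,0,0,0,0.05],
  [0.35,0,0,0,0,0,0.05],
  [0.35,0,0,0,0,0,0.05],
  [0.35,0,0,0,0,0,0.05],
])

```text
time_s: 13.25
tcp_pos: [0.5396, -0.25, 0.2382]
eef_rot: [-3.132, -0.241, -0.0]
wrist_force: [0.5, 0.1, -0.8]
opening: 0.0599
grip_force: 0.0
```

```bash
python3 - <<'E'
from h import *
kt,im=snap('wrist','w4.png')
ptr(kt,im,(.622,-.255)); ptr(kt,im,(.5335,-.2675)); o=ctrl.get_obs(); print(o['tcp_pos'],o['eef_rot'])
c=im[110:310,185:385]; cv2.imwrite('pics/w4c.png',cv2.resize(c,None,fx=3,fy=3,interpolation=cv2.INTER_CUBIC))
E
```

```text
ptr px [307. 103.] 231 ends [ 0.6206 -0.2569] [ 0.643  -0.2529] dir 10.0
ptr px [304. 218.] 159 ends [ 0.5309 -0.2698] [ 0.5522 -0.2661] dir 9.8
[ 0.53957209 -0.25003589  0.23821688] [-3.13237883e+00 -2.40152452e-01 -5.32148786e-05]
```

View pics/w4c.png

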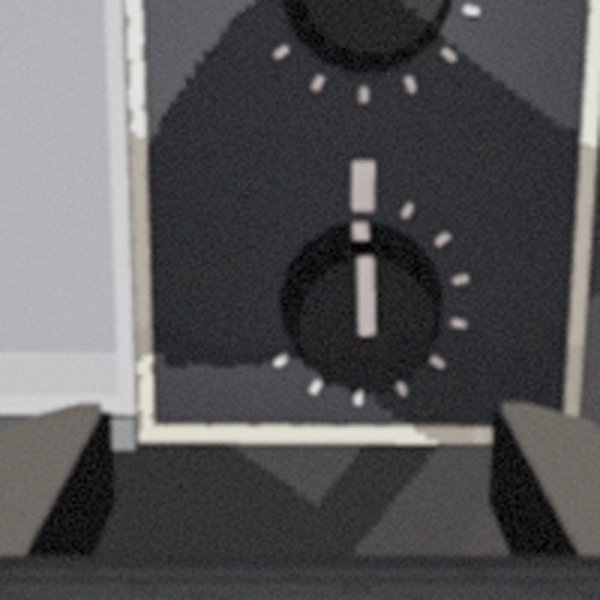

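The wrist crop shows the speed pointer lined up with its mark (x≈361–367 against mark x≈363), so both dials are at zero. Next is the lid bar.

```bash
python3 - <<'E'
from h import *
plan([.4275,-.093,.2],98)
E
```

```text
plan [0.4275, -0.093, 0.2] 98 from [ 0.5396 -0.25    0.2382] 8.8 -> [-0.1447, -0.2871, 0.0637] [0.0, -0.0, -0.9915] rows 10.4
```

>>> move_arm([
  [0.35,-0.145,-0.287,0.064,0,0,-0.09],
  [0.35,-0.145,-0.287,0.064,0,0,-0.18],
  [0.35,-0.145,-0.287,0.064,0,0,-0.27],
  [0.35,-0.145,-0.287,0.064,0,0,-0.36],
  [0.35,-0.145,-0.287,0.064,0,0,-0.45],
  [0.35,-0.145,-0.287,0.064,0,0,-0.54],
  [0.35,-0.145,-0.287,0.064,0,0,-0.63],
  [0.35,-0.145,-0.287,0.064,0,0,-0.72],
  [0.35,-0.145,-0.287,0.064,0,0,-0.81],
  [0.35,-0.145,-0.287,0.064,0,0,-0.9],
  [0.35,-0.145,-0.287,0.064,0,0,-0.99],
  [0.35,-0.145,-0.287,0.064,0,0,-0.99],
])

```text
time_s: 14.5
tcp_pos: [0.4277, -0.0928, 0.1999]
eef_rot: [2.062, 2.37, 0.0]
wrist_force: [-0.4, 0.0, -0.0]
opening: 0.0603
grip_force: 0.0
```

>>> move_arm([
  [0.35,0,0,0,0,0,0],
  [0.35,0,0,0,0,0,0],
  [0.35,0,0,0,0,0,0],
])

```text
time_s: 14.8
tcp_pos: [0.4277, -0.0929, 0.1998]
eef_rot: [2.069, 2.364, 0.0]
wrist_force: [-0.3, -0.1, 0.0]
opening: 0.0607
grip_force: 0.0
```

```bash
python3 - <<'E'
from h import *
kt,im=snap('wrist','w5.png'); o=ctrl.get_obs(); print(o['tcp_pos'],o['eef_rot'])
for d in ctrl.find_in('wrist','lid_bar'): print(round(d['confidence'],2),(np.array(d['bbox'])*[560,420,560,420]).round(1))
print(w2p(kt,[(.4275,-.093,.091)]))
E
```

```text
[ 0.4277055  -0.09286556  0.19981338] [2.06836104e+00 2.36459817e+00 4.28734089e-05]
0.91 [272.8  36.7 555.5 350.2]
[[283.55829403 209.1294918 ]]
```

View pics/w5.png

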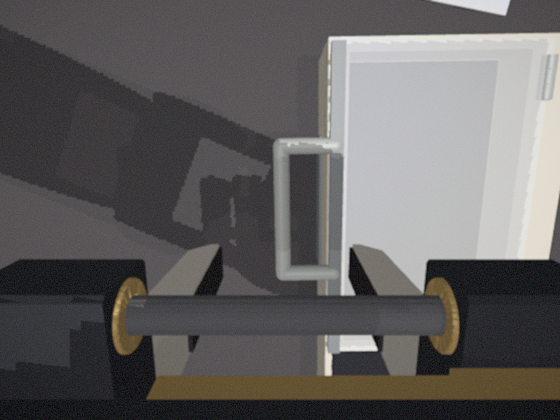

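The bar runs vertically at column ≈281, rows 142–274, almost exactly at the predicted (283,209), with the lid edge at column 330. I'll narrow the opening so the inner finger fits in the gap.

>>> move_arm([
  [0.75,0,-0.0025,0.0,0,0,0],
  [0.75,0,-0.0025,0.06,0,0,0],
  [0.75,0,-0.0025,0.1,0,0,0],
  [0.75,0,-0.0025,0.14,0,0,0],
  [0.75,0,-0.0025,0.17,0,0,0],
  [0.75,0,-0.0025,0.203,0,0,0],
  [0.75,0,-0.0025,0.203,0,0,0],
  [0.75,0,-0.0025,0.203,0,0,0],
  [1,0,-0.0025,0.203,0,0,0],
  [1,0,-0.0025,0.203,0,0,0],
  [1,0,-0.0025,0.203,0,0,0],
  [1,0,-0.0025,0.203,0,0,0],
])

```text
time_s: 16.1
tcp_pos: [0.4252, -0.0934, 0.0789]
eef_rot: [-2.066, -2.365, 0.004]
wrist_force: [-16.3, -2.0, 11.1]
opening: 0.0109
grip_force: 30.0
```

```bash
python3 -c "
import numpy as np
r=np.hypot(.19,.006);f=np.arctan2(.006,.19)
for t in [.04,.1,.18,.26,.34,.42,.5,.58,.66,.74,.82,.9,.98,1.06,1.14,1.22,1.30,1.36,1.42,1.47,1.52,1.57,1.61,1.64]:
  print(t,round((.19-r*np.cos(t+f))/.6,4),round(-(r*np.sin(t+f)-.006)/.6,4))"
```

```text
0.04 0.0007 -0.0127
0.1 0.0026 -0.0316
0.18 0.0069 -0.0565
0.26 0.0132 -0.0811
0.34 0.0215 -0.105
0.42 0.0316 -0.1283
0.5 0.0436 -0.1506
0.58 0.0573 -0.1719
0.66 0.0726 -0.1921
0.74 0.0896 -0.2109
0.82 0.1079 -0.2284
0.9 0.1277 -0.2443
0.98 0.1486 -0.2586
1.06 0.1706 -0.2711
1.14 0.1935 -0.2819
1.22 0.2172 -0.2908
1.3 0.2416 -0.2978
1.36 0.2602 -0.3017
1.42 0.279 -0.3046
1.47 0.2948 -0.3061
1.52 0.3106 -0.3068
1.57 0.3264 -0.3067
1.61 0.3391 -0.306
1.64 0.3485 -0.3052
```

>>> move_arm([
  [1,0,0.0007,-0.0127,0,0,0],
  [1,0,0.0026,-0.0316,0,0,0],
  [1,0,0.0069,-0.0565,0,0,0],
  [1,0,0.0132,-0.0811,0,0,0],
  [1,0,0.0215,-0.105,0,0,0],
  [1,0,0.0316,-0.1283,0,0,0],
  [1,0,0.0436,-0.1506,0,0,0],
  [1,0,0.0573,-0.1719,0,0,0],
  [1,0,0.0726,-0.1921,0,0,0],
  [1,0,0.0896,-0.2109,0,0,0],
  [1,0,0.1079,-0.2284,0,0,0],
  [1,0,0.1079,-0.2284,0,0,0],
])

```text
time_s: 17.3
tcp_pos: [0.49, -0.0845, 0.2198]
eef_rot: [2.066, 2.365, -0.001]
wrist_force: [-29.9, 0.8, 33.4]
opening: 0.0112
grip_force: 30.1
```

>>> move_arm([
  [1,0,-0.0027,-0.0028,0,0,0],
  [1,0,0.0172,-0.0192,0,0,0],
  [1,0,0.0384,-0.0337,0,0,0],
  [1,0,0.0607,-0.0464,0,0,0],
  [1,0,0.084,-0.0573,0,0,0],
  [1,0,0.108,-0.0664,0,0,0],
  [1,0,0.1327,-0.0735,0,0,0],
  [1,0,0.1515,-0.0774,0,0,0],
  [1,0,0.1706,-0.0804,0,0,0],
  [1,0,0.1706,-0.0804,0,0,0],
])

```text
time_s: 18.3
tcp_pos: [0.5931, -0.0702, 0.2643]
eef_rot: [2.065, 2.366, 0.002]
wrist_force: [0.7, 2.5, 7.2]
opening: 0.0111
grip_force: 30.0
```

>>> move_arm([
  [1,0,0.0158,-0.0015,0,0,0],
  [1,0,0.0316,-0.0022,0,0,0],
  [1,0,0.0474,-0.0021,0,0,0],
  [1,0,0.06,-0.0014,0,0,0],
  [1,0,0.07,-0.0006,0,0,0],
  [1,0,0.074,-0.0004,0,0,0],
  [1,0,0.074,-0.0004,0,0,0],
  [1,0,0.074,-0.0004,0,0,0],
  [1,0,0.074,-0.0004,0,0,0],
])

```text
time_s: 19.2
tcp_pos: [0.6344, -0.0646, 0.2636]
eef_rot: [-2.065, -2.363, 0.004]
wrist_force: [-19.6, 2.8, 6.3]
opening: 0.0108
grip_force: 30.0
```

The lid is on its stop at θ≈1.65. I'll release it, rise, and look at the pad.

>>> move_arm([
  [0.9,0,-0.002,0,0,0,0],
  [0.75,0,-0.003,0,0,0,0],
  [0.7,0,-0.003,0,0,0,0],
  [0.7,0,-0.003,0,0,0,0],
  [0.7,0,-0.003,-0.04,0,0,0],
  [0.7,0,-0.003,-0.08,0,0,0],
  [0.7,0,-0.003,-0.12,0,0,0],
  [0.7,0,-0.003,-0.12,0,0,0],
  [0.7,0,-0.003,-0.12,0,0,0],
])

```text
time_s: 20.1
tcp_pos: [0.6342, -0.065, 0.3354]
eef_rot: [2.067, 2.366, 0.0]
wrist_force: [0.2, 0.1, -0.2]
opening: 0.0276
grip_force: 0.0
```

```bash
python3 - <<'E'
from h import *
plan([.57,.24,.33],187.5)
E
```

```text
plan [0.57, 0.24, 0.33] 187.5 from [ 0.6342 -0.065   0.3354] 97.7 -> [0.5181, -0.0378, 0.0088] [0.0001, 0.0003, -0.9976] rows 10.5
```

>>> move_arm([
  [0.4,0.083,-0.0378,0,0,0,-0.09],
  [0.4,0.166,-0.0378,0,0,0,-0.18],
  [0.4,0.249,-0.0378,0,0,0,-0.27],
  [0.4,0.332,-0.0378,0,0,0,-0.36],
  [0.4,0.415,-0.0378,0,0,0,-0.45],
  [0.4,0.498,-0.0378,0,0,0,-0.54],
  [0.4,0.518,-0.0378,0,0,0,-0.63],
  [0.4,0.518,-0.0378,0,0,0,-0.72],
  [0.4,0.518,-0.0378,0,0,0,-0.81],
  [0.4,0.518,-0.0378,0,0,0,-0.9],
  [0.4,0.518,-0.0378,0,0,0,-0.9976],
  [0.4,0.518,-0.0378,0,0,0,-0.9976],
])

```text
time_s: 21.3
tcp_pos: [0.5697, 0.24, 0.3341]
eef_rot: [0.21, -3.133, 0.001]
wrist_force: [0.1, -0.4, -0.5]
opening: 0.0557
grip_force: 0.0
```

>>> move_arm([
  [0.35,0,0,0,0,0,0],
  [0.35,0,0,0,0,0,0],
  [0.35,0,0,0,0,0,0],
])

```text
time_s: 21.6
tcp_pos: [0.5697, 0.24, 0.3353]
eef_rot: [0.202, -3.135, 0.0]
wrist_force: [-0.4, 0.1, -0.3]
opening: 0.0605
grip_force: 0.0
```

```bash
cat >> h.py <<'E'
def jars(kt,im,z=.039,lo=.33,hi=.62,ylo=.06):
    "dark round caps on the white pad -> world"
    hsv=cv2.cvtColor(im,cv2.COLOR_BGR2HSV)
    m=((im.max(2)<75)).astype(np.uint8); m=cv2.morphologyEx(m,cv2.MORPH_OPEN,np.ones((5,5)))
    n,l,st,c=cv2.connectedComponentsWithStats(m)
    for i in range(1,n):
        if 150<st[i,4]<6000 and st[i,2]<110 and st[i,3]<110:
            (x,y),r=cv2.minEnclosingCircle(np.argwhere(l==i)[:,::-1].astype(np.float32))
            w=p2w(kt,[(x,y)],z)[0]; e=p2w(kt,[(x+r,y)],z)[0]; print('px',round(x),round(y),'r',round(r,1),st[i,4],'w',w[:2].round(4),'rad mm',(1000*np.linalg.norm(e-w)).round(1))
E
python3 - <<'E'
from h import *
kt,im=snap('wrist','w6.png'); o=ctrl.get_obs(); print(o['tcp_pos'],o['eef_rot'])
for d in ctrl.outline_of('wrist','jar1_mid'):
    ys,xs=np.nonzero(d['pixels']); print('net',round(d['confidence'],2),(np.array(d['bbox'])*[560,420,560,420]).round(), len(xs), p2w(kt,[(xs.mean(),ys.mean())],.03)[0].round(3), im[ys,xs].mean(0).round() if len(xs) else '')
jars(kt,im)
cv2.imwrite('pics/w6c.png',cv2.resize(im[:320],None,fx=1.4,fy=1.4))
E
```

```text
[0.56974212 0.2400539  0.3354151 ] [ 2.03037184e-01 -3.13493246e+00 -5.73109207e-06]
net 0.59 [243. 130. 278. 166.] 990 [0.538 0.203 0.03 ] [58. 57. 58.]
net 0.58 [222.  41. 263.  81.] 1247 [0.442 0.169 0.03 ] [44. 43. 44.]
px 39 18 r 42.5 2079 w [ 0.4267 -0.0636] rad mm 48.7
px 172 52 r 55.7 2309 w [0.4439 0.0896] rad mm 65.1
px 518 28 r 50.3 2585 w [0.3675 0.4828] rad mm 58.0
px 241 60 r 19.9 1102 w [0.4427 0.17  ] rad mm 23.4
px 548 69 r 11.4 175 w [0.4052 0.5308] rad mm 13.4
px 289 82 r 18.0 553 w [0.4593 0.2295] rad mm 21.4
px 378 90 r 19.3 1003 w [0.455  0.3369] rad mm 23.1
px 260 145 r 16.7 778 w [0.5373 0.2032] rad mm 20.6
```

View pics/w6c.png

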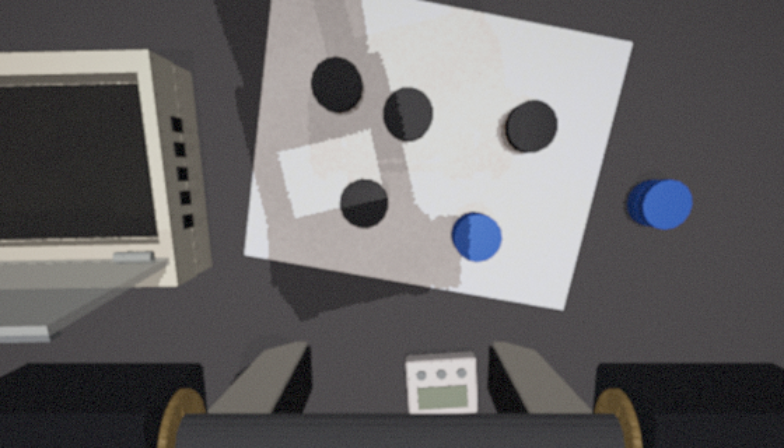

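The scene matches: four black-capped amber jars at crop (337,85), (408,114), (531,127) and (364,204). One of them, at (408,114), has been knocked aside since the start. The blue caps at (477,237) and (660,204) are the look-alikes and stay put. I'll start with the jar at (364,204), which sits at about (0.538, 0.203) m.

```bash
python3 - <<'E'
from h import *
plan([.538,.203,.10],187.5);plan([.538,.203,.010],187.5)
E
```

```text
plan [0.538, 0.203, 0.1] 187.5 from [0.5697 0.24   0.3354] -172.6 -> [0.0604, -0.0544, 0.3924] [0.0, -0.0001, -0.0007] rows 4.8
plan [0.538, 0.203, 0.01] 187.5 from [0.5697 0.24   0.3354] -172.6 -> [0.0604, -0.0544, 0.5424] [0.0, -0.0001, -0.0007] rows 6.6
```

>>> move_arm([
  [0.35,0.06,-0.0545,0.08,0,0,0],
  [0.35,0.06,-0.0545,0.16,0,0,0],
  [0.35,0.06,-0.0545,0.24,0,0,0],
  [0.35,0.06,-0.0545,0.32,0,0,0],
  [0.35,0.06,-0.0545,0.4,0,0,0],
  [0.35,0.06,-0.0545,0.46,0,0,0],
  [0.35,0.06,-0.0545,0.5,0,0,0],
  [0.35,0.06,-0.0545,0.54,0,0,0],
  [0.35,0.06,-0.0545,0.54,0,0,0],
  [0.35,0.06,-0.0545,0.54,0,0,0],
])

```text
time_s: 22.7
tcp_pos: [0.5385, 0.203, 0.0122]
eef_rot: [0.205, -3.135, 0.0]
wrist_force: [-0.3, 0.6, 0.8]
opening: 0.0604
grip_force: 0.0
```

>>> move_arm([
  [1,0,0,0,0,0,0],
  [1,0,0,0,0,0,0],
  [1,0,0,0,0,0,0],
  [1,0,0,0,0,0,0],
  [1,0,0,-0.05,0,0,0],
  [1,0,0,-0.12,0,0,0],
  [1,0,0,-0.2,0,0,0],
  [1,0,0,-0.25,0,0,0],
  [1,0,0,-0.25,0,0,0],
])

```text
time_s: 23.6
tcp_pos: [0.5399, 0.2035, 0.167]
eef_rot: [-0.205, 3.128, 0.003]
wrist_force: [0.0, -0.0, -1.1]
opening: 0.0436
grip_force: 30.0
```

```bash
python3 - <<'E'
from h import *
plan([.5512,-.0127,.16],188.1);plan([.5512,-.0127,.051],188.1)
E
```

```text
plan [0.5512, -0.0127, 0.16] 188.1 from [0.5399 0.2035 0.167 ] -172.5 -> [0.0284, -0.3597, 0.011] [0.0008, 0.0045, -0.0066] rows 4.3
plan [0.5512, -0.0127, 0.051] 188.1 from [0.5399 0.2035 0.167 ] -172.5 -> [0.0297, -0.3599, 0.1926] [0.0008, 0.0045, -0.0066] rows 4.9
```

>>> move_arm([
  [1,0.005,-0.06,0,0,0,-0.0066],
  [1,0.01,-0.13,0,0,0,-0.0066],
  [1,0.015,-0.2,0,0,0,-0.0066],
  [1,0.02,-0.27,0,0,0,-0.0066],
  [1,0.028,-0.34,0,0,0,-0.0066],
  [1,0.0285,-0.36,0,0,0,-0.0066],
  [1,0.0285,-0.36,0,0,0,-0.0066],
  [1,0.0285,-0.36,0.05,0,0,-0.0066],
  [1,0.0285,-0.36,0.1,0,0,-0.0066],
  [1,0.0285,-0.36,0.12,0,0,-0.0066],
  [1,0.0285,-0.36,0.12,0,0,-0.0066],
])

```text
time_s: 24.7
tcp_pos: [0.5488, -0.0124, 0.0879]
eef_rot: [0.223, -3.131, -0.001]
wrist_force: [0.1, 0.6, -0.3]
opening: 0.0434
grip_force: 30.0
```

```bash
python3 - <<'E'
from h import *
o=ctrl.get_obs();print(o['tcp_pos'],o['wrist_force'],o['opening'])
kt,im=snap('side','s1.png'); c=w2p(kt,[(.55,-.0755,.1)])[0].astype(int); print(c)
cv2.imwrite('pics/s1c.png',cv2.resize(im[c[1]-110:c[1]+70,c[0]-110:c[0]+110],None,fx=3,fy=3,interpolation=cv2.INTER_CUBIC))
E
```

```text
[ 0.54876512 -0.01240071  0.0878524 ] [ 0.05313309  0.6079638  -0.27239644] 0.04338232503742244
[302 197]
```

View pics/s1c.png

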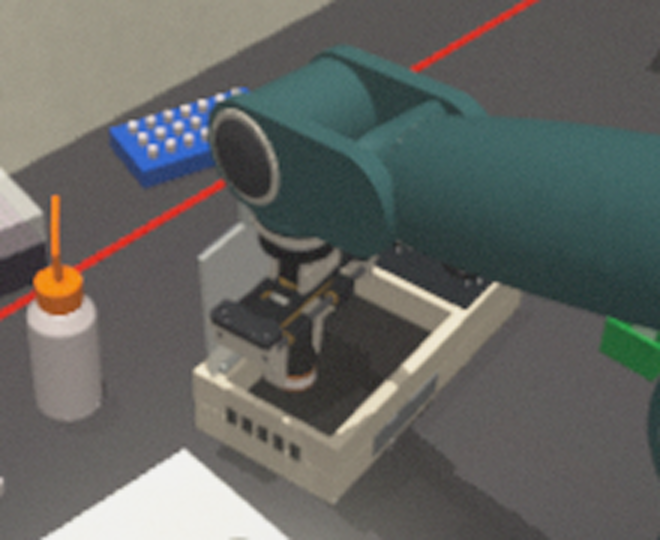

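The jar is inside the left-back of the chamber above the floor. The lid stands upright behind it with the wrist dome near its top edge, so I'll check clearance before lowering further.

```bash
python3 - <<'E'
from h import *
kt=cam('side')
for z in np.arange(.1,.5,.05): print(round(z,2),((w2p(kt,[(.549,-.012,z)])[0]-[192,87])*3).round())
h=np.array([.6133,-.0666]); ux=np.array([.990,.141]);uy=np.array([-.141,.990])
for y in (.121,.05,0,-.05,-.121):
  for z,x in ((.245,.013),(.274,.021)): print('lid',y,z,((w2p(kt,[(*(h+uy*y+ux*x),z)])[0]-[192,87])*3).round())
for r in (.05,.06,.07): print(r,[((w2p(kt,[(.549-.0*r,-.012+s*r,.38)])[0]-[192,87])*3).round() for s in(-1,1)])
E
```

```text
0.1 [289. 362.]
0.15 [290. 326.]
0.2 [292. 289.]
0.25 [294. 249.]
0.3 [296. 208.]
0.35 [298. 165.]
0.4 [300. 120.]
0.45 [302.  72.]
lid 0.121 0.245 [199. 255.]
lid 0.121 0.274 [192. 228.]
lid 0.05 0.245 [245. 218.]
lid 0.05 0.274 [239. 191.]
lid 0 0.245 [275. 193.]
lid 0 0.274 [270. 166.]
lid -0.05 0.245 [305. 169.]
lid -0.05 0.274 [299. 143.]
lid -0.121 0.245 [345. 136.]
lid -0.121 0.274 [340. 110.]
0.05 [array([337., 116.]), array([259., 162.])]
0.06 [array([345., 111.]), array([251., 167.])]
0.07 [array([352., 107.]), array([243., 171.])]
```

>>> move_arm([
  [1,0.008,0,0,0,0,0],
  [1,0.008,0,0.015,0,0,0],
  [1,0.008,0,0.03,0,0,0],
  [1,0.008,0,0.045,0,0,0],
  [1,0.008,0,0.054,0,0,0],
  [1,0.008,0,0.054,0,0,0],
  [1,0.008,0,0.054,0,0,0],
])

```text
time_s: 25.45
tcp_pos: [0.5449, -0.0141, 0.0571]
eef_rot: [0.222, -3.134, -0.0]
wrist_force: [0.2, 0.6, -1.0]
opening: 0.0435
grip_force: 30.0
```

>>> move_arm([
  [1,0,0,0.004,0,0,0],
  [1,0,0,0.007,0,0,0],
  [1,0,0,0.007,0,0,0],
  [1,0,0,0.007,0,0,0],
])

```text
time_s: 25.85
tcp_pos: [0.5449, -0.0141, 0.053]
eef_rot: [-0.222, 3.134, 0.0]
wrist_force: [-0.3, 0.6, -0.4]
opening: 0.0433
grip_force: 30.0
```

>>> move_arm([
  [0.42,0,0,0,0,0,0],
  [0.42,0,0,0,0,0,0],
  [0.42,0,0,0,0,0,0],
  [0.42,0,0,-0.03,0,0,0],
  [0.42,0,0,-0.08,0,0,0],
  [0.42,0,0,-0.16,0,0,0],
  [0.42,0,0,-0.24,0,0,0],
  [0.42,0.0,0,-0.24,0,0,0],
  [0.42,0.0,0,-0.24,0,0,0],
])

```text
time_s: 26.75
tcp_pos: [0.5452, -0.0142, 0.1978]
eef_rot: [-0.222, 3.132, -0.0]
wrist_force: [-0.4, 0.1, 0.6]
opening: 0.0541
grip_force: 0.0
```

```bash
python3 - <<'E'
from h import *
plan([.49,.30,.20],187.5)
E
```

```text
plan [0.49, 0.3, 0.2] 187.5 from [ 0.5452 -0.0142  0.1978] -171.9 -> [0.0173, 0.5313, -0.0039] [-0.0003, 0.0013, 0.0067] rows 6.4
```

>>> move_arm([
  [0.35,0,0.07,-0.05,0,0,0],
  [0.35,0,0.15,-0.1,0,0,0],
  [0.35,-0.01,0.23,-0.1,0,0,0],
  [0.35,-0.02,0.31,-0.1,0,0,0],
  [0.35,-0.025,0.39,-0.1,0,0,0],
  [0.35,-0.025,0.475,-0.1,0,0,0],
  [0.35,-0.025,0.475,-0.1,0,0,0],
  [0.35,-0.025,0.475,-0.1,0,0,0],
  [0.35,-0.025,0.475,-0.1,0,0,0],
  [0.35,-0.025,0.475,-0.1,0,0,0],
])

```text
time_s: 27.75
tcp_pos: [0.5198, 0.2689, 0.2566]
eef_rot: [0.22, -3.134, 0.0]
wrist_force: [-0.5, -0.0, -0.1]
opening: 0.0605
grip_force: 0.0
```

```bash
cat >> h.py <<'E'
def netj(cams=('wrist',)):
    for cn in cams:
        kt,im=snap(cn); 
        for d in ctrl.outline_of(cn,'jar1_mid'):
            ys,xs=np.nonzero(d['pixels'])
            if len(xs): print(cn,round(d['confidence'],2),'px',xs.mean().round(),ys.mean().round(),len(xs),p2w(kt,[(xs.mean(),ys.mean())],.032)[0][:2].round(4),im[ys,xs].mean(0).round())
    return kt,im
E
python3 - <<'E'
from h import *
kt,im=netj(); cv2.imwrite('pics/w7.png',im); jars(kt,im); 
print(ctrl.get_obs()['tcp_pos'],w2p(kt,[(.455,.337,.039),(.4605,.2315,.039),(.4427,.17,.039)]).round())
plan([.456,.337,.012],187.5)
E
```

```text
wrist 0.85 px 200.0 95.0 1721 [0.4419 0.1702] [56. 55. 56.]
px 43 34 r 54.2 3237 w [0.4067 0.0173] rad mm 51.9
px 134 18 r 22.0 607 w [0.3811 0.103 ] rad mm 20.9
px 209 8 r 41.7 895 w [0.362  0.1732] rad mm 39.3
px 338 12 r 19.1 606 w [0.3487 0.2945] rad mm 18.0
px 472 1 r 15.5 207 w [0.3219 0.4179] rad mm 14.6
px 524 30 r 45.4 2683 w [0.339  0.4735] rad mm 43.4
px 66 18 r 10.1 156 w [0.3894 0.04  ] rad mm 9.6
px 199 94 r 23.0 1521 w [0.4415 0.1705] rad mm 22.9
px 16 129 r 38.3 1549 w [ 0.5009 -0.0113] rad mm 38.9
px 259 119 r 20.8 1311 w [0.4571 0.2322] rad mm 21.0
px 362 130 r 21.5 1365 w [0.4534 0.337 ] rad mm 21.9
px 62 128 r 8.5 168 w [0.4929 0.0349] rad mm 8.6
px 65 148 r 8.1 159 w [0.5131 0.0389] rad mm 8.4
px 20 186 r 36.9 1645 w [ 0.5597 -0.0086] rad mm 38.9
px 68 168 r 7.8 152 w [0.5335 0.0415] rad mm 8.1
[0.51985375 0.26902871 0.25690377] [[361. 132.]
 [258. 123.]
 [198.  96.]]
plan [0.456, 0.337, 0.012] 187.5 from [0.5199 0.269  0.2569] -172.0 -> [0.0896, 0.127, 0.4082] [-0.0, 0.0001, 0.0057] rows 5.2
```

>>> move_arm([
  [0.35,0.06,0.06,0,0,0,0],
  [0.35,0.092,0.127,0.03,0,0,0],
  [0.35,0.092,0.127,0.11,0,0,0],
  [0.35,0.092,0.127,0.19,0,0,0],
  [0.35,0.092,0.127,0.27,0,0,0],
  [0.35,0.092,0.127,0.34,0,0,0],
  [0.35,0.092,0.127,0.38,0,0,0],
  [0.35,0.092,0.127,0.405,0,0,0],
  [0.35,0.092,0.127,0.405,0,0,0],
  [0.35,0.092,0.127,0.405,0,0,0],
])

```text
time_s: 28.85
tcp_pos: [0.4549, 0.338, 0.0153]
eef_rot: [-0.221, 3.133, 0.001]
wrist_force: [0.2, 0.9, 0.8]
opening: 0.0602
grip_force: 0.0
```

>>> move_arm([
  [1,0,0,0,0,0,0],
  [1,0,0,0,0,0,0],
  [1,0,0,0,0,0,0],
  [1,0,0,0,0,0,0],
  [1,0,0,-0.05,0,0,0],
  [1,0,0,-0.12,0,0,0],
  [1,0,0,-0.2,0,0,0],
  [1,0,0,-0.26,0,0,0],
  [1,0,0,-0.26,0,0,0],
  [1,0,0,-0.26,0,0,0],
])

```text
time_s: 29.85
tcp_pos: [0.4543, 0.3379, 0.1704]
eef_rot: [-0.222, 3.133, 0.001]
wrist_force: [-0.6, -1.1, -1.9]
opening: 0.0435
grip_force: 30.0
```

```bash
python3 - <<'E'
from h import *
C=np.array([.550,-.0755]);ux=np.array([.990,.141]);uy=np.array([-.141,.990])
for x,y in ((.003,-.062),(-.038,-.037),(-.038,.037)): print((C+ux*x+uy*y).round(4))
plan([*(C+ux*.003-uy*.062),.16],188.1)
E
```

```text
[ 0.5617 -0.1365]
[ 0.5176 -0.1175]
[ 0.5072 -0.0442]
plan [np.float64(0.5617120000000001), np.float64(-0.136457), 0.16] 188.1 from [0.4543 0.3379 0.1704] -171.9 -> [-0.0658, -0.808, 0.017] [0.0004, 0.0008, 0.0001] rows 9.7
```

>>> move_arm([
  [1,0,-0.08,0,0,0,0],
  [1,0,-0.16,0,0,0,0],
  [1,-0.01,-0.24,0,0,0,0],
  [1,-0.02,-0.32,0,0,0,0],
  [1,-0.03,-0.4,0,0,0,0],
  [1,-0.04,-0.48,0,0,0,0],
  [1,-0.05,-0.56,0,0,0,0],
  [1,-0.06,-0.64,0,0,0,0],
  [1,-0.065,-0.72,0,0,0,0],
  [1,-0.0655,-0.78,0,0,0,0],
  [1,-0.0655,-0.808,0,0,0,0],
  [1,-0.0655,-0.808,0,0,0,0],
])

```text
time_s: 31.05
tcp_pos: [0.5609, -0.138, 0.1682]
eef_rot: [0.218, -3.132, -0.001]
wrist_force: [-0.5, -0.5, -1.1]
opening: 0.0436
grip_force: 30.0
```

>>> move_arm([
  [1,0,0,0.05,0,0,0],
  [1,0,0,0.1,0,0,0],
  [1,0,0,0.14,0,0,0],
  [1,0,0,0.165,0,0,0],
  [1,0,0,0.18,0,0,0],
  [1,0,0,0.18,0,0,0],
  [1,0,0,0.18,0,0,0],
  [1,0,0,0.18,0,0,0],
])

```text
time_s: 31.85
tcp_pos: [0.562, -0.1366, 0.0632]
eef_rot: [-0.222, 3.132, -0.001]
wrist_force: [0.2, -0.1, -0.4]
opening: 0.0437
grip_force: 30.0
```

>>> move_arm([
  [1,0,0,0.007,0,0,0],
  [1,0,0,0.012,0,0,0],
  [1,0,0,0.012,0,0,0],
  [1,0,0,0.012,0,0,0],
])

```text
time_s: 32.25
tcp_pos: [0.5615, -0.1367, 0.0548]
eef_rot: [-0.222, 3.133, -0.0]
wrist_force: [1.5, -1.5, 0.4]
opening: 0.0438
grip_force: 30.0
```

>>> move_arm([
  [0.42,0,0,0,0,0,0],
  [0.42,0,0,0,0,0,0],
  [0.42,0,0,0,0,0,0],
  [0.42,0,0,-0.03,0,0,0],
  [0.42,0,0,-0.08,0,0,0],
  [0.42,0,0,-0.16,0,0,0],
  [0.42,0,0,-0.24,0,0,0],
  [0.42,0.0,0,-0.24,0,0,0],
  [0.42,0.0,0,-0.24,0,0,0],
])

```text
time_s: 33.15
tcp_pos: [0.5617, -0.1367, 0.1996]
eef_rot: [-0.222, 3.132, -0.001]
wrist_force: [-1.3, -0.2, -0.6]
opening: 0.0544
grip_force: 0.0
```

```bash
python3 - <<'E'
from h import *
plan([.50,.20,.24],228)
E
```

```text
plan [0.5, 0.2, 0.24] 228 from [ 0.5617 -0.1367  0.1996] -171.9 -> [0.0226, 0.57, -0.0678] [-0.0009, 0.0009, -0.4433] rows 6.9
```

>>> move_arm([
  [0.35,0,0.08,-0.04,0,0,-0.08],
  [0.35,0,0.16,-0.07,0,0,-0.16],
  [0.35,0.005,0.24,-0.07,0,0,-0.24],
  [0.35,0.01,0.32,-0.07,0,0,-0.32],
  [0.35,0.015,0.4,-0.07,0,0,-0.4],
  [0.35,0.015,0.48,-0.07,0,0,-0.443],
  [0.35,0.015,0.56,-0.07,0,0,-0.443],
  [0.35,0.015,0.62,-0.07,0,0,-0.443],
  [0.35,0.015,0.62,-0.07,0,0,-0.443],
  [0.35,0.015,0.62,-0.07,0,0,-0.443],
  [0.35,0.015,0.62,-0.07,0,0,-0.443],
])

```text
time_s: 34.25
tcp_pos: [0.5, 0.2296, 0.2397]
eef_rot: [1.276, -2.869, 0.0]
wrist_force: [0.4, 0.3, 0.2]
opening: 0.0608
grip_force: 0.0
```

```bash
python3 - <<'E'
from h import *
kt,im=netj(); cv2.imwrite('pics/w8.png',im); jars(kt,im); 
print(ctrl.get_obs()['tcp_pos'],w2p(kt,[(.4575,.232,.039),(.4418,.17,.039)]).round())
plan([.443,.17,.012],228)
E
```

```text
wrist 0.92 px 289.0 102.0 1659 [0.4413 0.1685] [72. 70. 71.]
wrist 0.64 px 319.0 161.0 1625 [0.4572 0.2317] [40. 39. 40.]
wrist 0.22 px 21.0 112.0 1816 [ 6.43e-01 -4.00e-04] [118. 123. 124.]
px 259 31 r 46.8 1750 w [0.4206 0.1039] rad mm 42.8
px 364 23 r 48.3 2892 w [0.3453 0.1627] rad mm 44.0
px 289 102 r 22.0 1160 w [0.4418 0.1684] rad mm 21.0
px 319 161 r 21.5 1420 w [0.4572 0.2305] rad mm 21.3
px 56 226 r 15.9 215 w [0.7033 0.0991] rad mm 16.4
[0.5002509  0.22934816 0.24031274] [[320. 162.]
 [290. 103.]]
plan [0.443, 0.17, 0.012] 228 from [0.5003 0.2293 0.2403] -132.1 -> [0.1372, 0.0044, 0.3806] [0.0001, -0.0003, -0.0012] rows 4.9
```

>>> move_arm([
  [0.35,0.07,0.004,0,0,0,0],
  [0.35,0.139,0.004,0.02,0,0,0],
  [0.35,0.139,0.004,0.1,0,0,0],
  [0.35,0.139,0.004,0.18,0,0,0],
  [0.35,0.139,0.004,0.26,0,0,0],
  [0.35,0.139,0.004,0.32,0,0,0],
  [0.35,0.139,0.004,0.36,0,0,0],
  [0.35,0.139,0.004,0.382,0,0,0],
  [0.35,0.139,0.004,0.382,0,0,0],
  [0.35,0.139,0.004,0.382,0,0,0],
])

```text
time_s: 35.35
tcp_pos: [0.4431, 0.17, 0.0127]
eef_rot: [-1.276, 2.87, -0.0]
wrist_force: [0.6, 0.7, 0.7]
opening: 0.0608
grip_force: 0.0
```

>>> move_arm([
  [1,0,0,0,0,0,0],
  [1,0,0,0,0,0,0],
  [1,0,0,0,0,0,0],
  [1,0,0,0,0,0,0],
  [1,0,0,-0.05,0,0,0],
  [1,0,0,-0.12,0,0,0],
  [1,0,0,-0.2,0,0,0],
  [1,0,0,-0.26,0,0,0],
  [1,0,0,-0.26,0,0,0],
  [1,0,0,-0.26,0,0,0],
])

```text
time_s: 36.35
tcp_pos: [0.4426, 0.1701, 0.1679]
eef_rot: [-1.277, 2.869, -0.0]
wrist_force: [0.1, -1.0, -2.0]
opening: 0.0437
grip_force: 30.0
```

```bash
python3 - <<'E'
from h import *
plan([.5176,-.1175,.17],188.1)
E
```

```text
plan [0.5176, -0.1175, 0.17] 188.1 from [0.4426 0.1701 0.1679] -132.0 -> [0.2724, -0.4138, -0.0036] [-0.0002, 0.0008, 0.4431] rows 5.9
```

>>> move_arm([
  [1,0.04,-0.06,0,0,0,0.07],
  [1,0.08,-0.12,0,0,0,0.14],
  [1,0.12,-0.18,0,0,0,0.21],
  [1,0.16,-0.24,0,0,0,0.28],
  [1,0.2,-0.3,0,0,0,0.35],
  [1,0.24,-0.36,0,0,0,0.42],
  [1,0.2724,-0.4138,0,0,0,0.443],
  [1,0.2724,-0.4138,0,0,0,0.443],
  [1,0.2724,-0.4138,0,0,0,0.443],
  [1,0.2724,-0.4138,0.05,0,0,0.443],
  [1,0.2724,-0.4138,0.08,0,0,0.443],
  [1,0.2724,-0.4138,0.08,0,0,0.443],
])

```text
time_s: 37.55
tcp_pos: [0.5159, -0.116, 0.1164]
eef_rot: [0.224, -3.129, -0.003]
wrist_force: [-0.1, -0.0, 0.2]
opening: 0.0432
grip_force: 30.0
```

>>> move_arm([
  [1,0,0,0.04,0,0,0],
  [1,0,0,0.07,0,0,0],
  [1,0,0,0.1,0,0,0],
  [1,0,0,0.105,0,0,0],
  [1,0,0,0.105,0,0,0],
  [1,0,0,0.105,0,0,0],
])

```text
time_s: 38.15
tcp_pos: [0.518, -0.1174, 0.0579]
eef_rot: [-0.223, 3.132, -0.001]
wrist_force: [0.6, -0.4, 0.7]
opening: 0.0435
grip_force: 30.0
```

>>> move_arm([
  [1,0,0,0.004,0,0,0],
  [1,0,0,0.008,0,0,0],
  [1,0,0,0.008,0,0,0],
  [1,0,0,0.008,0,0,0],
])

```text
time_s: 38.55
tcp_pos: [0.5178, -0.1176, 0.0523]
eef_rot: [-0.222, 3.133, -0.0]
wrist_force: [1.0, 0.4, 5.2]
opening: 0.0438
grip_force: 30.0
```

>>> move_arm([
  [0.42,0,0,0,0,0,0],
  [0.42,0,0,0,0,0,0],
  [0.42,0,0,0,0,0,0],
  [0.42,0,0,-0.03,0,0,0],
  [0.42,0,0,-0.08,0,0,0],
  [0.42,0,0,-0.16,0,0,0],
  [0.42,0,0,-0.24,0,0,0],
  [0.42,0.0,0,-0.24,0,0,0],
  [0.42,0.0,0,-0.24,0,0,0],
])

```text
time_s: 39.45
tcp_pos: [0.5177, -0.1177, 0.1964]
eef_rot: [-0.222, 3.132, -0.001]
wrist_force: [-0.0, 0.0, -1.0]
opening: 0.0537
grip_force: 0.0
```

```bash
python3 - <<'E'
from h import *
plan([.48,.23,.22],188.1)
E
```

```text
plan [0.48, 0.23, 0.22] 188.1 from [ 0.5177 -0.1177  0.1964] -171.9 -> [-0.0195, 0.5825, -0.0397] [-0.0004, 0.001, 0.0] rows 7.0
```

>>> move_arm([
  [0.35,0,0.08,-0.04,0,0,0],
  [0.35,0,0.16,-0.04,0,0,0],
  [0.35,0,0.24,-0.04,0,0,0],
  [0.35,-0.01,0.32,-0.04,0,0,0],
  [0.35,-0.0195,0.4,-0.04,0,0,0],
  [0.35,-0.0195,0.48,-0.04,0,0,0],
  [0.35,-0.0195,0.56,-0.04,0,0,0],
  [0.35,-0.0195,0.5825,-0.04,0,0,0],
  [0.35,-0.0195,0.5825,-0.04,0,0,0],
  [0.35,-0.0195,0.5825,-0.04,0,0,0],
  [0.35,-0.0195,0.5825,-0.04,0,0,0],
])

```text
time_s: 40.55
tcp_pos: [0.48, 0.2288, 0.2192]
eef_rot: [0.22, -3.133, 0.001]
wrist_force: [-0.3, 0.1, -0.3]
opening: 0.0603
grip_force: 0.0
```

```bash
python3 - <<'E'
from h import *
kt,im=netj(); jars(kt,im); 
plan([.457,.231,.012],188.1)
E
```

```text
px 292 168 r 22.7 1580 w [0.4567 0.2315] rad mm 21.3
px 82 178 r 9.3 197 w [0.4942 0.0362] rad mm 8.8
px 86 200 r 8.9 182 w [0.5148 0.0393] rad mm 8.5
px 88 220 r 9.3 177 w [0.5349 0.0424] rad mm 9.0
px 91 240 r 9.0 169 w [0.5551 0.0452] rad mm 8.9
plan [0.457, 0.231, 0.012] 188.1 from [0.4801 0.2289 0.2196] -172.0 -> [0.0376, 0.0089, 0.346] [-0.0001, -0.0, -0.001] rows 4.2
```

>>> move_arm([
  [0.35,0.038,0.009,0,0,0,0],
  [0.35,0.038,0.009,0.07,0,0,0],
  [0.35,0.038,0.009,0.15,0,0,0],
  [0.35,0.038,0.009,0.23,0,0,0],
  [0.35,0.038,0.009,0.29,0,0,0],
  [0.35,0.038,0.009,0.33,0,0,0],
  [0.35,0.038,0.009,0.347,0,0,0],
  [0.35,0.038,0.009,0.347,0,0,0],
  [0.35,0.038,0.009,0.347,0,0,0],
])

```text
time_s: 41.55
tcp_pos: [0.4572, 0.2322, 0.0129]
eef_rot: [-0.221, 3.132, 0.001]
wrist_force: [-0.4, 0.4, 0.4]
opening: 0.0609
grip_force: 0.0
```

>>> move_arm([
  [1,0,0,0,0,0,0],
  [1,0,0,0,0,0,0],
  [1,0,0,0,0,0,0],
  [1,0,0,0,0,0,0],
  [1,0,0,-0.05,0,0,0],
  [1,0,0,-0.12,0,0,0],
  [1,0,0,-0.2,0,0,0],
  [1,0,0,-0.26,0,0,0],
  [1,0,0,-0.26,0,0,0],
  [1,0,0,-0.26,0,0,0],
])

```text
time_s: 42.55
tcp_pos: [0.4565, 0.2323, 0.1679]
eef_rot: [-0.222, 3.133, 0.001]
wrist_force: [-0.5, 0.5, -1.9]
opening: 0.0437
grip_force: 30.0
```

```bash
python3 - <<'E'
from h import *
plan([.5072,-.0442,.17],188.1)
E
```

```text
plan [0.5072, -0.0442, 0.17] 188.1 from [0.4565 0.2323 0.1679] -171.9 -> [-0.0186, -0.4681, -0.0037] [0.0002, 0.0007, 0.0001] rows 5.6
```

>>> move_arm([
  [1,0,-0.07,0,0,0,0],
  [1,-0.005,-0.14,0,0,0,0],
  [1,-0.01,-0.22,0,0,0,0],
  [1,-0.015,-0.3,0,0,0,0],
  [1,-0.0186,-0.38,0,0,0,0],
  [1,-0.0186,-0.45,0,0,0,0],
  [1,-0.0186,-0.468,0,0,0,0],
  [1,-0.0186,-0.468,0,0,0,0],
  [1,-0.0186,-0.468,0,0,0,0],
  [1,-0.0186,-0.468,0.05,0,0,0],
  [1,-0.0186,-0.468,0.08,0,0,0],
  [1,-0.0186,-0.468,0.08,0,0,0],
])

```text
time_s: 43.75
tcp_pos: [0.5057, -0.0425, 0.1168]
eef_rot: [0.225, -3.13, -0.002]
wrist_force: [-0.1, -0.3, -1.6]
opening: 0.0435
grip_force: 30.0
```

>>> move_arm([
  [1,0,0,0.04,0,0,0],
  [1,0,0,0.07,0,0,0],
  [1,0,0,0.1,0,0,0],
  [1,0,0,0.105,0,0,0],
  [1,0,0,0.109,0,0,0],
  [1,0,0,0.113,0,0,0],
  [1,0,0,0.113,0,0,0],
  [1,0,0,0.113,0,0,0],
])

```text
time_s: 44.55
tcp_pos: [0.5074, -0.0442, 0.0525]
eef_rot: [-0.222, 3.133, -0.0]
wrist_force: [0.1, 0.9, 1.8]
opening: 0.0438
grip_force: 30.0
```

>>> move_arm([
  [0.42,0,0,0,0,0,0],
  [0.42,0,0,0,0,0,0],
  [0.42,0,0,0,0,0,0],
  [0.42,0,0,-0.03,0,0,0],
  [0.42,0,0,-0.08,0,0,0],
  [0.42,0,0,-0.16,0,0,0],
  [0.42,0,0,-0.24,0,0,0],
  [0.42,0,0,-0.32,0,0,0],
  [0.42,0,0,-0.4,0,0,0],
  [0.42,-0.03,-0.05,-0.48,0,0,0],
  [0.42,-0.03,-0.05,-0.5,0,0,0],
  [0.42,-0.03,-0.05,-0.5,0,0,0],
])

```text
time_s: 45.75
tcp_pos: [0.5299, -0.0721, 0.3546]
eef_rot: [-0.22, 3.13, -0.002]
wrist_force: [0.7, 1.0, -0.7]
opening: 0.0539
grip_force: 0.0
```

>>> move_arm([
  [0.7,0,0,0,0,0,0],
  [0.7,0,0,0,0,0,0],
])

```text
time_s: 45.95
tcp_pos: [0.5287, -0.0711, 0.3502]
eef_rot: [0.222, -3.132, -0.001]
wrist_force: [0.7, 0.0, -0.0]
opening: 0.0422
grip_force: 0.0
```

```bash
python3 - <<'E'
from h import *
kt,im=snap('wrist'); print(ctrl.get_obs()['tcp_pos'])
cv2.imwrite('pics/w9.png',im); jars(kt,im,z=.079)
plan([.634,-.065,.335],98)
E
```

```text
[ 0.52868353 -0.07104405  0.35032854]
px 38 8 r 11.3 252 w [ 0.3835 -0.3617] rad mm 12.2
px 46 28 r 52.8 2104 w [ 0.4032 -0.3534] rad mm 57.6
px 469 7 r 11.5 228 w [0.3173 0.0982] rad mm 12.4
px 520 29 r 48.3 2728 w [0.3307 0.1593] rad mm 52.7
plan [0.634, -0.065, 0.335] 98 from [ 0.5287 -0.071   0.3503] -171.9 -> [-0.1752, -0.0148, 0.0252] [-0.0005, -0.0012, 1.0013] rows 10.5
```

View pics/w9.png

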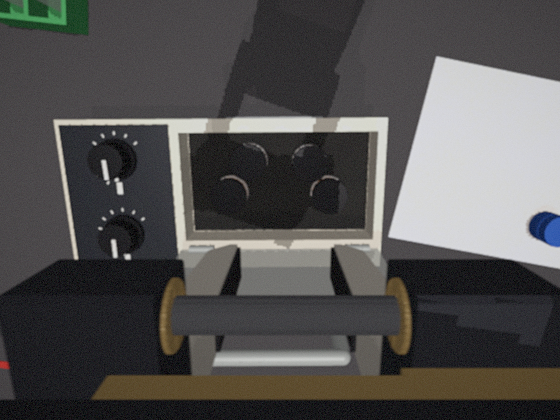

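The wrist picture shows four caps upright in the chamber at (252,152), (308,152), (234,190) and (328,190). The pad is empty apart from a blue jar, and both pointers are at their marks. Now I'll close the lid.

>>> move_arm([
  [0.7,-0.05,0,0,0,0,0.09],
  [0.7,-0.1,-0.01,0,0,0,0.18],
  [0.7,-0.15,-0.015,0,0,0,0.27],
  [0.7,-0.175,-0.015,0,0,0,0.36],
  [0.7,-0.175,-0.015,0,0,0,0.45],
  [0.7,-0.175,-0.015,0,0,0,0.54],
  [0.7,-0.175,-0.015,0,0,0,0.63],
  [0.7,-0.175,-0.015,0,0,0,0.72],
  [0.7,-0.175,-0.015,0,0,0,0.81],
  [0.7,-0.175,-0.015,0,0,0,0.9],
  [0.7,-0.175,-0.015,0,0,0,0.998],
  [0.7,-0.175,-0.015,0,0,0,0.998],
])

```text
time_s: 47.2
tcp_pos: [0.634, -0.0651, 0.3509]
eef_rot: [-2.058, -2.373, 0.001]
wrist_force: [-0.3, 0.1, 0.5]
opening: 0.0277
grip_force: 0.0
```

>>> move_arm([
  [0.7,0,0,0,0,0,0],
  [0.7,0,0,0,0,0,0],
  [0.7,0,0,0,0,0,0],
])

```text
time_s: 47.5
tcp_pos: [0.6343, -0.0654, 0.3516]
eef_rot: [-2.052, -2.378, 0.0]
wrist_force: [-0.4, -1.2, 0.2]
opening: 0.0277
grip_force: 0.0
```

```bash
python3 - <<'E'
from h import *
kt,im=snap('wrist'); cv2.imwrite('pics/w10.png',im); print(ctrl.get_obs()['opening'],w2p(kt,[(.6344,-.0646,.2757)]))
plan([.634,-.065,.263],97.7)
E
```

```text
0.027905893540930805 [[284.11757075 218.91163465]]
plan [0.634, -0.065, 0.263] 97.7 from [ 0.6343 -0.0654  0.3516] 98.4 -> [0.0008, -0.0004, 0.1477] [-0.0001, -0.0, 0.0076] rows 1.8
```

View pics/w10.png

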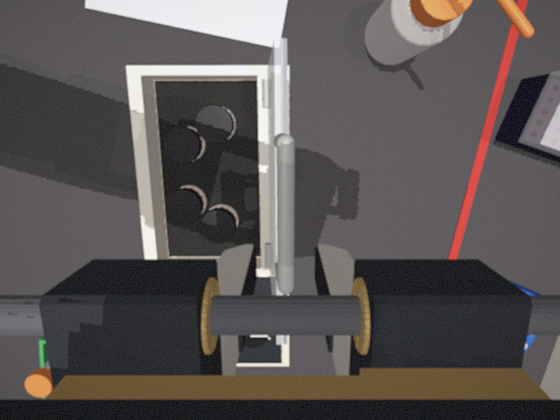

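The bar is at column ≈286, rows 140–290, and the fingers straddle it with the jars clear at left. I'll descend and pinch.

>>> move_arm([
  [0.7,0.0008,0,0.05,0,0,0.0076],
  [0.7,0.0008,0,0.09,0,0,0.0076],
  [0.7,0.0008,0,0.12,0,0,0.0076],
  [0.7,0.0008,0,0.147,0,0,0.0076],
  [0.7,0.0008,0,0.147,0,0,0.0076],
  [0.7,0.0008,0,0.147,0,0,0.0076],
  [1,0.0008,0,0.147,0,0,0.0076],
  [1,0.0008,0,0.147,0,0,0.0076],
  [1,0.0008,0,0.147,0,0,0.0076],
  [1,0.0008,0,0.147,0,0,0.0076],
])

```text
time_s: 48.55
tcp_pos: [0.6343, -0.0651, 0.2644]
eef_rot: [2.069, 2.363, 0.001]
wrist_force: [-2.9, -1.1, 5.4]
opening: 0.0109
grip_force: 30.0
```

```bash
python3 -c "
import numpy as np
r=.1926;f=np.arctan2(.006,.19);g=lambda t:np.array([-r*np.cos(t+f),-r*np.sin(t+f)])/.6
def tab(t0,ts):
  print([[1,0]+(g(t)-g(t0)).round(4).tolist()+[0,0,0] for t in ts])
tab(1.65,[1.62,1.58,1.53,1.47,1.4,1.32,1.24,1.16,1.08,1.0,.92,.84])
tab(.84,[.76,.68,.6,.52,.44,.37,.31,.26,.22,.22])
tab(.22,[.19,.16,.13,.1,.07,.045,.02,0,-.015,-.02,-.02,-.02])"
```

```text
[[1, 0, -0.0096, -0.0009, 0, 0, 0], [1, 0, -0.0224, -0.0017, 0, 0, 0], [1, 0, -0.0384, -0.002, 0, 0, 0], [1, 0, -0.0577, -0.0012, 0, 0, 0], [1, 0, -0.08, 0.0011, 0, 0, 0], [1, 0, -0.1053, 0.0057, 0, 0, 0], [1, 0, -0.1301, 0.0123, 0, 0, 0], [1, 0, -0.1543, 0.0208, 0, 0, 0], [1, 0, -0.1778, 0.0313, 0, 0, 0], [1, 0, -0.2003, 0.0436, 0, 0, 0], [1, 0, -0.2218, 0.0576, 0, 0, 0], [1, 0, -0.2421, 0.0734, 0, 0, 0]]
[[1, 0, -0.019, 0.0173, 0, 0, 0], [1, 0, -0.0365, 0.0361, 0, 0, 0], [1, 0, -0.0525, 0.0562, 0, 0, 0], [1, 0, -0.0668, 0.0775, 0, 0, 0], [1, 0, -0.0794, 0.0998, 0, 0, 0], [1, 0, -0.0889, 0.1202, 0, 0, 0], [1, 0, -0.0959, 0.1382, 0, 0, 0], [1, 0, -0.1008, 0.1534, 0, 0, 0], [1, 0, -0.1043, 0.1658, 0, 0, 0], [1, 0, -0.1043, 0.1658, 0, 0, 0]]
[[1, 0, -0.0023, 0.0094, 0, 0, 0], [1, 0, -0.0042, 0.0188, 0, 0, 0], [1, 0, -0.0059, 0.0283, 0, 0, 0], [1, 0, -0.0073, 0.0378, 0, 0, 0], [1, 0, -0.0084, 0.0474, 0, 0, 0], [1, 0, -0.0092, 0.0553, 0, 0, 0], [1, 0, -0.0097, 0.0634, 0, 0, 0], [1, 0, -0.0099, 0.0698, 0, 0, 0], [1, 0, -0.0101, 0.0746, 0, 0, 0], [1, 0, -0.0101, 0.0762, 0, 0, 0], [1, 0, -0.0101, 0.0762, 0, 0, 0], [1, 0, -0.0101, 0.0762, 0, 0, 0]]
```

>>> move_arm([
  [1,0,-0.0096,-0.0009,0,0,0],
  [1,0,-0.0224,-0.0017,0,0,0],
  [1,0,-0.0384,-0.002,0,0,0],
  [1,0,-0.0577,-0.0012,0,0,0],
  [1,0,-0.08,0.0011,0,0,0],
  [1,0,-0.1053,0.0057,0,0,0],
  [1,0,-0.1301,0.0123,0,0,0],
  [1,0,-0.1543,0.0208,0,0,0],
  [1,0,-0.1778,0.0313,0,0,0],
  [1,0,-0.2003,0.0436,0,0,0],
  [1,0,-0.2218,0.0576,0,0,0],
  [1,0,-0.2421,0.0734,0,0,0],
])

```text
time_s: 49.75
tcp_pos: [0.4891, -0.0843, 0.2191]
eef_rot: [2.069, 2.364, 0.0]
wrist_force: [4.8, -2.3, -0.2]
opening: 0.0109
grip_force: 30.0
```

>>> move_arm([
  [1,0,-0.019,0.0173,0,0,0],
  [1,0,-0.0365,0.0361,0,0,0],
  [1,0,-0.0525,0.0562,0,0,0],
  [1,0,-0.0668,0.0775,0,0,0],
  [1,0,-0.0794,0.0998,0,0,0],
  [1,0,-0.0889,0.1202,0,0,0],
  [1,0,-0.0959,0.1382,0,0,0],
  [1,0,-0.1008,0.1534,0,0,0],
  [1,0,-0.1043,0.1658,0,0,0],
  [1,0,-0.1043,0.1658,0,0,0],
  [1,0,-0.1043,0.1658,0,0,0],
])

```text
time_s: 50.85
tcp_pos: [0.4292, -0.0927, 0.1199]
eef_rot: [2.067, 2.361, 0.004]
wrist_force: [19.2, -4.0, -6.6]
opening: 0.0111
grip_force: 29.9
```

>>> move_arm([
  [1,0,-0.0015,0.0094,0,0,0],
  [1,0,-0.003,0.0188,0,0,0],
  [1,0,-0.0045,0.0283,0,0,0],
  [1,0,-0.006,0.0378,0,0,0],
  [1,0,-0.007,0.0474,0,0,0],
  [1,0,-0.0075,0.0553,0,0,0],
  [1,0,-0.008,0.0634,0,0,0],
  [1,0,-0.008,0.068,0,0,0],
  [1,0,-0.008,0.071,0,0,0],
  [1,0,-0.008,0.074,0,0,0],
  [1,0,-0.008,0.074,0,0,0],
  [1,0,-0.008,0.074,0,0,0],
])

```text
time_s: 52.05
tcp_pos: [0.4253, -0.0938, 0.0798]
eef_rot: [2.065, 2.359, 0.005]
wrist_force: [-1.2, -0.8, 38.6]
opening: 0.0109
grip_force: 30.0
```

>>> move_arm([
  [1,0,0,-0.003,0,0,0],
  [0.75,0,0,-0.003,0,0,0],
  [0.75,0,0,-0.003,0,0,0],
  [0.75,0,0,-0.003,0,0,0],
  [0.75,0,0,-0.03,0,0,0],
  [0.75,0,0,-0.08,0,0,0],
  [0.75,0,0,-0.15,0,0,0],
  [0.75,0,0,-0.23,0,0,0],
  [0.75,0,-0.05,-0.3,0,0,0],
  [0.75,0,-0.05,-0.3,0,0,0],
  [0.75,0,-0.05,-0.3,0,0,0],
])

```text
time_s: 53.15
tcp_pos: [0.3935, -0.0972, 0.2559]
eef_rot: [2.069, 2.363, 0.001]
wrist_force: [-0.4, 0.6, -0.3]
opening: 0.0231
grip_force: 0.0
```

```bash
python3 - <<'E'
from h import *
kt,im=snap('wrist'); cv2.imwrite('pics/w11.png',im); print(ctrl.get_obs()['wrist_force'],w2p(kt,[(.4255,-.0935,.091)]))
E
```

```text
[-0.18987947  0.75949459  0.12977567] [[319.07368519 195.55536073]]
```

View pics/w11.png

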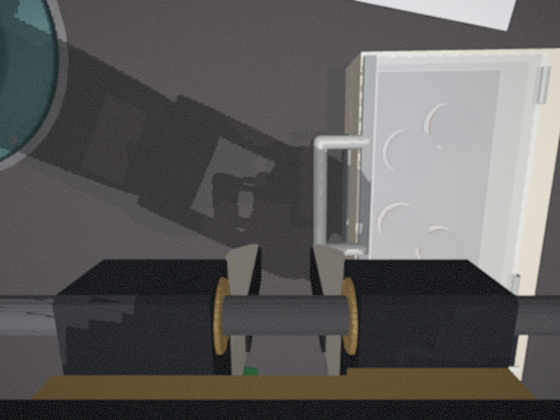

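The lid is flat, with the bar at column 320 where 319 was expected for closed. The four jars stand upright under it and the arm is clear.

```bash
python3 -c "
from h import *
print(ctrl.job_done())"
```

```text
the job is handed in; nothing more can be done
None
```

I've handed in the job, and no verdict came back. By my own measurements, both dials stand within about 2° of zero, all four jars are upright in the chamber, the lid is fully closed and the arm is clear; I kept well away from the wash bottle, tube rack and timer.

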